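# Put the till counter's things back into their matching rests

### The arm

A 6-joint arm with a two-finger parallel gripper is mounted at the origin on a cart in front of the work surface, level with it; the furniture and walls round the work are solid. World frame = base frame: x ahead of the robot, y to its left, z up, the work surface at z = 0. Lengths are in m, angles in rad, forces in N, time in s.
With the tool pointing down it reaches from about 0.35 to 0.775 m from the base axis. Payload 7.3 kg.
Tool frame: the origin (TCP) lies midway between the tips of the shut fingers; the grasp point (between the pads) lies 19 mm behind it (robot.tcp_to_grasp is the distance from the TCP to the grasp point, in m); x points along the fingers, z is the direction in which the jaws open and shut, and the axes are right-handed (so a half turn about x gives the same grasp; the last joint's range is limited). The gripper opens to 92 mm and grips with 3 to 60 N. Pads are 19 mm wide; open, the fingers measure 130 mm over their backs; the gripper's body (75 mm by 190 mm) begins 47 mm behind the grasp point.
Start: joints at [1.053, 0.342, 1.524, -0, 1.275, -0.146], TCP at [0.191, 0.489, 0.227] pointing down, gripper open.
Joint ranges: [-2.53, 2.53], [-0.77, 2.02], [0.04, 2.7], [-1, 4.14], [0.28, 2.66], [-3.11, 3.11]. Speed limits (rad/s): [2.57, 2.57, 3.14, 3.14, 3.14, 3.14].

### API

Orientations are given as [roll, pitch, yaw] about the fixed x, y, z axes, in that order (R = Rz(yaw) Ry(pitch) Rx(roll)).
In Python, from cell import robot gives the robot as it stands.
- The arm moves only by the tool move_arm, never from a script. Its argument "deltas" is a list of rows, each an object with "dp": the shift along the tool's x, y, z in m, a list of three; "turn": the turn, a rotation vector about the tool's x, y, z in degrees, a list of three. A call has 1 to 10 rows; each row is the pose to reach, as a shift and turn from the pose commanded when the call began, along the tool's axes at that moment; what a row does not reach only later rows make up. A row lasts 1/10 s, in which the tool goes at most 50 mm and 8.59 degrees, less where a joint would pass 70% of its speed; a pose out of reach is approached as far as the arm can. A call with a gripper value outside its range is refused whole. "hand" is the finger opening in m, from 0 to 0.0918, set as the call begins (left out, the last holds). The fingers move at their own pace and stop on an object; "squeeze" is the grip in N (left out, the last holds). Time passes only in rows, so rows that repeat a pose let the fingers close. It gives the time, the measured TCP pose, the force and the opening at its end, in the units of the state.
- robot.observe(): the state, without advancing time (a new reading comes with each control period).
- robot.read_camera(name): name is "scene" or "top" or "wrist"; returns (picture, depth): 480x640x3 uint8, red, green, blue; 480x640 float32, m along the optical axis (not along the pixel's ray), 0 where there is no reading.
- robot.camera_info(name): a dict with "fx", "fy", "cx", "cy" (pixels), "R" (3x3) and "t" (3): a world point X has camera coordinates R X + t. Camera axes: x right, y down, z forward; pixel columns grow to the right and rows downward; lengths in m; the calibration is good to about 2 mm. A picture is of the moment at which its call begins: read the wrist's pose just before it. camera_info takes no time and is no camera call; for the wrist camera it gives the pose at the moment of the call.
- robot.hand_in(): hands the job in, once; it reports no verdict.
The state is a dict: "time": time; "qpos": joint angles; "qvel": joint speeds; "joint_efforts": joint torques, N m; "tool_pos": TCP position; "tool_rot": TCP orientation; "contact_force": force on the tool from outside, world axes, zero at the start; "torque": the same for the moment, N m; "opening": finger opening in m.
Only numpy, scipy, OpenCV 4.12 (cv2) and the standard library are available. Lean on these libraries where they do the work, as an engineer would, in place of code of your own. Each camera call takes 0.05 s, during which the arm holds its last target.

### The job

Put the counter in order: set the sugar shaker into the round wooden rest, the date stamp into the small rectangular rest and the tin of mints into the large rectangular rest, each upright and flat on the floor of its rest inside the lip; and stack the handled tray, upright, on the bottom tray so that it drops down between the corner guards and sits fully on the rim. The order is free; leave the bell and the espresso cup where they stand.

Things in the scene. Friction and masses are not known exactly. Their poses are not given: they have to be found in the camera images.
- mint_tin: Flat closed tin with rounded corners and a cream lid on a red base, loose, 60 (x) x 92 (y) x 23 mm high, 0.08 kg. Origin: centre of its underside; z up, y along its length. Grasp across its 60 mm width.
- date_stamp: Wooden hand stamp, loose: a rectangular foot 22 (x) x 50 (y) x 14 mm high, and above it a round turned handle up to 60 mm, at most 26 mm in diameter, wide as a knob at the top with a thinner neck. 0.05 kg. Origin: centre of its underside; z up, y along the foot's length. Grasp the handle from any side.
- sugar_shaker: Round shaker, clear with white sugar and a grey domed top, loose, upright, 44 mm in diameter (34 mm from 74 mm up), 90 mm high, 0.1 kg; its foot is slightly rounded, so it may stand about 3 degrees off upright. Origin: centre of its underside; z up. Grasp its body.
- handled_tray: Plain plywood tray with a carrying bar, loose, 76 (x) x 100 (y) mm, flat underside, walls 26 mm high. The bar runs along y over the tray's middle on two end posts (at y = -41 and +41 mm); it is 14 mm wide and its section spans heights 52 to 64 mm above the underside. 0.16 kg. Origin: centre of its underside; z up. Grasp the bar at its middle, fingers closing along x.
- tin_rest: The large rectangular rest for the tin of mints, fixed to the counter: a low wooden lip round a cork floor. Recess 76 (x) x 108 (y) mm; floor 2 mm above the counter, lip 5 mm wide, its top 8 mm above the counter. Origin: centre of its underside, on the counter; z up, y along its length.
- stamp_rest: The small rectangular rest for the date stamp, fixed, built like the large one: recess 38 (x) x 66 (y) mm, floor at 2 mm, lip 5 mm wide with its top at 8 mm. Origin: centre of its underside; z up, y along its length.
- shaker_rest: The round rest for the sugar shaker, fixed: wooden ring with a cork floor, recess 60 mm in diameter, outside 70 mm, floor at 2 mm, top of the lip at 8 mm. Origin: centre of its underside; z up.
- bottom_tray: Open plywood tray without a handle, fixed to the counter, 76 (x) x 100 (y) mm, its rim 30 mm above the counter. Dark steel guards at its four corners rise to about 45 mm, flare outward from 38 mm up, and leave 3.5 mm of play on each side of the handled tray when that stands on the rim. Origin: centre of its underside, on the counter; z up, y along its length. The handled tray belongs on top of it, long side along long side, either way round.
- bell: Bystander: polished service bell on a black foot, loose, 80 mm in diameter, 54 mm high. Origin: centre of its underside. To be left alone.
- cup: Bystander: green and white espresso cup, loose, 64 mm wide, 89 mm long with its handle (towards its -y), 48 mm high. Origin: on its underside, at the middle of that 89 mm length. To be left alone.
Mind the look-alikes: they are no part of the job. Leave any black look-alike of the shaker_rest alone.

How it is judged:
By the outcome, as a careful person would: the job done as asked, in the order asked, and still so for the second after the job is handed in, with the robot touching nothing.
It also fails if it takes over 128 s, if anything falls off the work surface, if the arm or the gripper's body presses on something with over 40 N, if the wrist force passes 120 N, or if a joint passes its speed limit or range.

## Working session

There is one attempt and no reset: what is moved stays moved. The work goes in short steps, Python scripts to look and compute and a tool call to move; the robot and the scene stay as the last step left them, time stands still between calls to the robot, and variables do not carry over. Pictures are saved under pics/ and viewed, and the job is handed in when it is done.

Besides the shell and the picture viewer there is one more tool, called after "Call:" as name([rows], argument=value, ...), one row to a line, values as JSON. move_arm: Moves the arm, as the interface text tells. Its arguments: {"type":"object","properties":{"deltas":{"type":"array"},"hand":{"type":"number"},"squeeze":{"type":"number"}},"required":["deltas"]}

```bash
ls; mkdir -p pics
python3 - <<'E'
from cell import robot
import cv2,numpy as np
print(robot.observe(), robot.tcp_to_grasp)
for n in ["scene","top","wrist"]:
    i=robot.camera_info(n); print(n,i)
    p,d=robot.read_camera(n); cv2.imwrite(f"pics/{n}0.png",p[:,:,::-1]); np.save(f"pics/{n}0.npy",d); np.save(f"pics/{n}0_info.npy",i,allow_pickle=True)
    print(d[d>0].min(),d.max())
E
```

```text
pics
{'time': 0.0, 'qpos': array([ 1.05297310e+00,  3.42735693e-01,  1.52504631e+00,  1.29484749e-05,
        1.27537104e+00, -1.46013051e-01]), 'qvel': array([ 0.00059594, -0.00127708, -0.0012765 , -0.00012689,  0.00027513,
        0.00094247]), 'joint_efforts': array([ 3.09417806e-05, -4.31236517e+01, -2.44215846e+01,  7.18052150e-02,
        5.60767134e-02, -1.30101571e-04]), 'tool_pos': array([0.19050963, 0.48877261, 0.226028  ]), 'tool_rot': array([ 2.98764478,  1.56923589, -2.09655816]), 'contact_force': array([ 0.01972499,  0.36784538, -0.29008284]), 'torque': array([-0.0147477 , -0.00406689,  0.034259  ]), 'opening': 0.09187210984782175} 0.0188
scene {'fx': 533.1771722742365, 'fy': 533.1771722742365, 'cx': 327.0599604177425, 'cy': 236.8390396020183, 'R': array([[ 0.53204368, -0.84663592, -0.01171116],
       [-0.55532264, -0.33846853, -0.7596419 ],
       [ 0.63917626,  0.41066614, -0.65023613]]), 't': array([-0.29065105,  0.31773198,  0.96868873])}
0.59841686 3.2968078
top {'fx': 497.2216766414656, 'fy': 497.2216766414656, 'cx': 327.76514679945626, 'cy': 229.3723147803854, 'R': array([[-0.01287918, -0.99975127, -0.01820789],
       [-0.99238806,  0.01501046, -0.12223188],
       [ 0.12247479,  0.01649504, -0.99233454]]), 't': array([0.00204693, 0.5422635 , 1.10513983])}
0.69584477 2.1894524
wrist {'fx': 352.50966959909186, 'fy': 352.50966959909186, 'cx': 317.110205887631, 'cy': 247.95686008860292, 'R': array([[ 0.36258517,  0.93194913, -0.00167481],
       [ 0.89981   , -0.34961207,  0.26098538],
       [ 0.24263957, -0.09613643, -0.9653413 ]]), 't': array([-0.52336832, -0.03341031,  0.39008528])}
0.05000032 1.5008374
```

View pics/scene0.png

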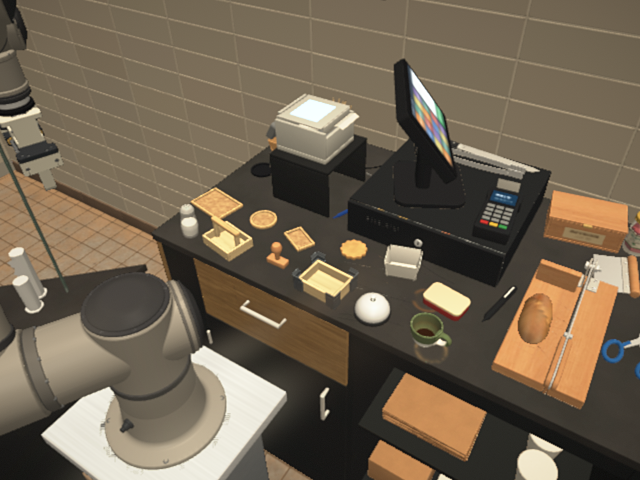

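View pics/top0.png

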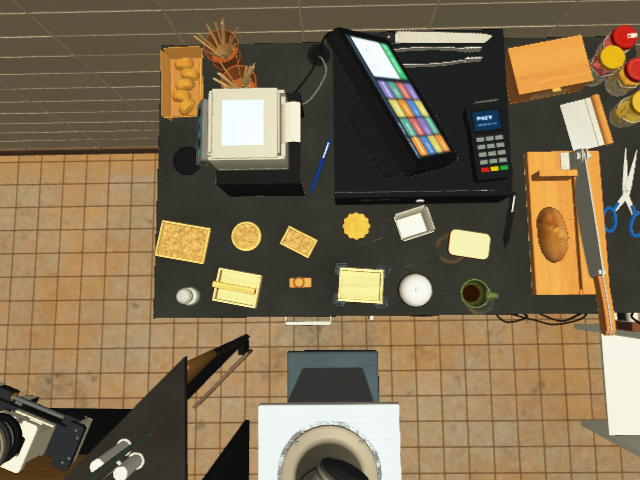

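View pics/wrist0.png

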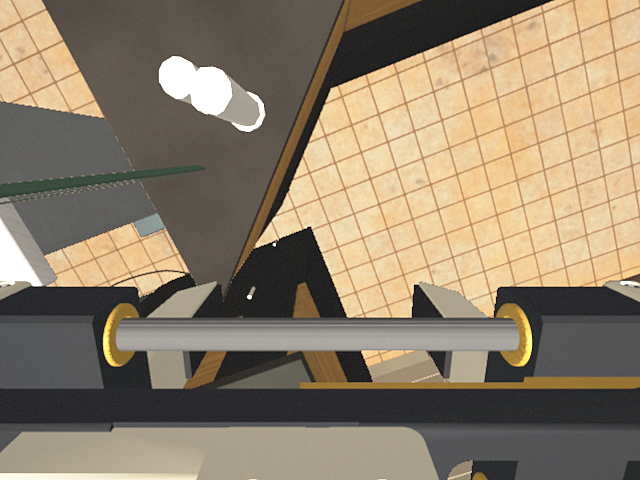

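The top view shows these candidates:
- Tin rest at (183,242), round cork rest at (246,236) and small rest at (298,241).
- A scalloped yellow thing at (356,226), a white open box at (414,224) and the tin at (469,244).
- Shaker at (187,296), handled tray at (238,288) and stamp at (300,283).
- Bottom tray at (360,285), bell at (415,290) and cup at (478,292).
- A black disc at (186,160), which is the black look-alike.

I'll check these in close crops and measure them.

```bash
cat > h.py <<'E'
import numpy as np,cv2
from scipy.spatial.transform import Rotation as Rn
def load(n):
    return cv2.imread(f"pics/{n}.png"),np.load(f"pics/{n}.npy"),np.load(f"pics/{n}_info.npy",allow_pickle=True).item()
def snap(cam,name):
    from cell import robot
    i=robot.camera_info(cam); p,d=robot.read_camera(cam)
    cv2.imwrite(f"pics/{name}.png",p[:,:,::-1]); np.save(f"pics/{name}.npy",d); np.save(f"pics/{name}_info.npy",i,allow_pickle=True)
    return p[:,:,::-1].copy(),d,i
def cloud(d,i):
    v,u=np.mgrid[:d.shape[0],:d.shape[1]]
    c=np.stack([(u-i['cx'])/i['fx']*d,(v-i['cy'])/i['fy']*d,d],-1)
    w=(c-i['t'])@i['R']; w[d==0]=np.nan
    return w
def ray(uv,i,z):
    uv=np.atleast_2d(np.asarray(uv,float))
    c=np.stack([(uv[:,0]-i['cx'])/i['fx'],(uv[:,1]-i['cy'])/i['fy'],np.ones(len(uv))],-1)
    r=c@i['R']; o=-i['R'].T@i['t']
    s=(z-o[2])/r[:,2]; return o+s[:,None]*r
def proj(X,i):
    c=np.atleast_2d(X)@i['R'].T+i['t']; return np.c_[c[:,0]/c[:,2]*i['fx']+i['cx'],c[:,1]/c[:,2]*i['fy']+i['cy']]
E
python3 - <<'E'
from h import *
im,d,i=load("top0")
cv2.imwrite("pics/crop1.png",cv2.resize(im[200:320,150:350],None,fx=4,fy=4,interpolation=2))
cv2.imwrite("pics/crop2.png",cv2.resize(im[200:320,330:530],None,fx=4,fy=4,interpolation=2))
w=cloud(d,i)
for n,(u,v) in dict(tin_rest=(183,242),shrest=(246,236),strest=(298,241),cookie=(356,226),box=(414,224),tin=(469,244),shaker=(187,296),htray=(238,288),stamp=(300,283),btray=(360,285),bell=(415,290),cup=(478,292),desk=(270,260),monitor=(380,100),printer=(240,120),till=(420,200)).items():
    print(n,w[v,u].round(3))
im,d2,i2=load("scene0"); w2=cloud(d2,i2)
for n,(u,v) in dict(tin_rest=(217,204),tin=(445,298),shaker=(189,208),desk=(330,240),monitor=(405,70)).items(): print(n,w2[v,u].round(3))
cv2.imwrite("pics/crop3.png",cv2.resize(im[180:330,170:370],None,fx=4,fy=4,interpolation=2))
E
```

```text
tin_rest [0.521 0.337 0.001]
shrest [0.533 0.188 0.   ]
strest [0.519 0.065 0.005]
cookie [ 0.552 -0.071  0.009]
box [ 0.556 -0.208 -0.   ]
tin [ 0.505 -0.328  0.024]
shaker [0.395 0.298 0.089]
htray [0.411 0.194 0.062]
stamp [0.421 0.057 0.058]
btray [ 0.415 -0.078  0.004]
bell [ 0.402 -0.197  0.052]
cup [ 0.396 -0.346  0.015]
desk [ 0.476  0.131 -0.001]
monitor [ 0.717 -0.101  0.365]
printer [0.733 0.158 0.238]
till [ 0.601 -0.213  0.066]
tin_rest [0.519 0.332 0.007]
tin [ 0.502 -0.326  0.024]
shaker [0.394 0.296 0.089]
desk [ 0.556 -0.003  0.003]
monitor [ 0.781 -0.065  0.37 ]
```

View pics/crop1.png

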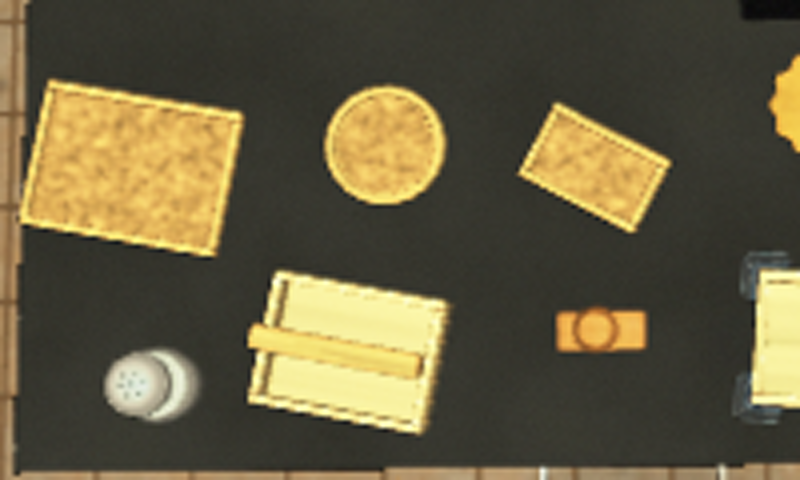

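View pics/crop2.png

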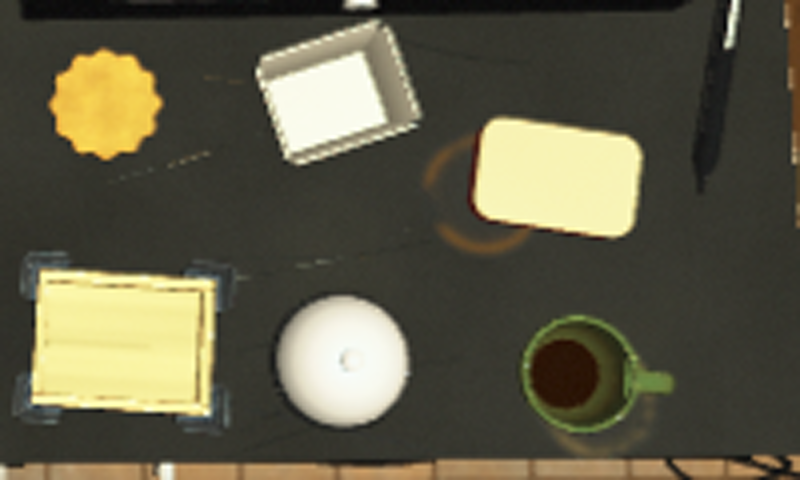

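View pics/crop3.png

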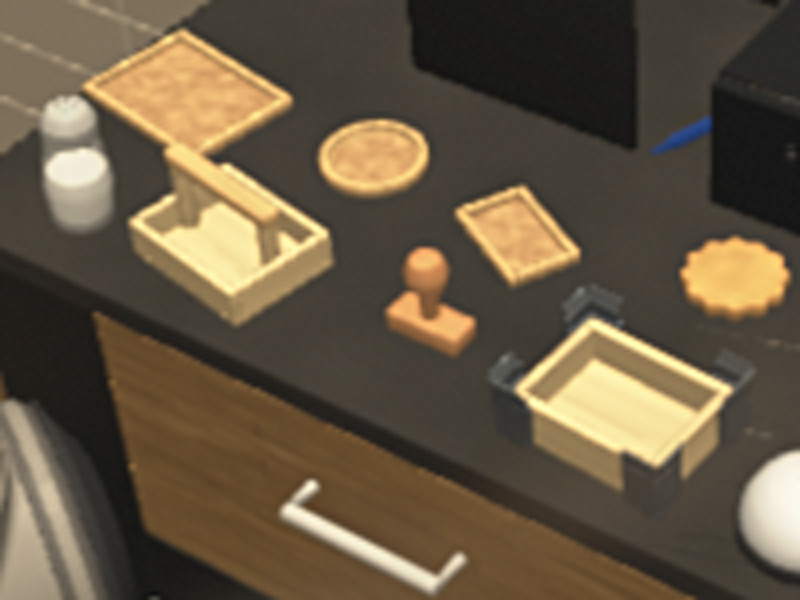

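Run:
```python
from h import *
for n in("top0","scene0"):
    im,d,i=load(n); w=cloud(d,i); print(n,"cam",(-i['R'].T@i['t']).round(3))
    hsv=cv2.cvtColor(im,cv2.COLOR_BGR2HSV)
    reg=(w[...,0]>0.33)&(w[...,0]<0.6)&(w[...,1]>-0.42)&(w[...,1]<0.42)&(w[...,2]>-0.03)
    m=(reg&(hsv[...,2]>90)).astype(np.uint8)*255
    cs,_=cv2.findContours(m,cv2.RETR_EXTERNAL,cv2.CHAIN_APPROX_NONE)
    for c in cs:
        if cv2.contourArea(c)<100: continue
        r=cv2.minAreaRect(c); mid=r[0]
        out=[]
        for z in (0.0,0.008,0.030):
            p=ray(c[:,0,:],i,z)[:,:2]
            rr=cv2.minAreaRect((p*1000).astype(np.float32)); out.append((np.round(rr[0],0).tolist(),np.round(rr[1],0).tolist(),round(rr[2],1)))
        zc=np.zeros_like(m); cv2.drawContours(zc,[c],-1,1,-1)
        zz=w[...,2][zc>0]; print(np.round(mid),"z pct",np.nanpercentile(zz,[5,50,95]).round(3),out)
    # obstacles
    if n=="top0":
        for y0 in np.arange(-0.4,0.45,0.05):
            s=(w[...,1]>y0)&(w[...,1]<y0+0.05)&(w[...,0]>0.45)&(w[...,0]<1)
            print(round(y0,2),[(zt,round(float(w[...,0][s&(w[...,2]>zt)].min()),3)) if (s&(w[...,2]>zt)).any() else None for zt in(0.03,0.08,0.15,0.25,0.4)])
```

```text
top0 cam [ 0.403 -0.024  1.163]
[188. 296.] z pct [0.029 0.079 0.089] [([395.0, 324.0], [54.0, 42.0], 89.3), ([395.0, 322.0], [54.0, 41.0], 89.3), ([395.0, 315.0], [53.0, 41.0], 89.3)]
[476. 295.] z pct [0.003 0.019 0.049] [([389.0, -345.0], [76.0, 71.0], 44.7), ([389.0, -343.0], [75.0, 70.0], 44.7), ([390.0, -337.0], [74.0, 69.0], 44.7)]
[300. 282.] z pct [0.001 0.016 0.06 ] [([424.0, 61.0], [51.0, 23.0], 89.3), ([424.0, 61.0], [51.0, 23.0], 89.3), ([423.0, 59.0], [50.0, 23.0], 89.3)]
[415. 290.] z pct [0.017 0.034 0.043] [([403.0, -206.0], [74.0, 74.0], 43.6), ([403.0, -204.0], [74.0, 74.0], 43.6), ([403.0, -201.0], [72.0, 72.0], 43.6)]
[236. 287.] z pct [0.    0.006 0.065] [([414.0, 211.0], [114.0, 80.0], 78.8), ([414.0, 210.0], [113.0, 79.0], 78.8), ([414.0, 205.0], [111.0, 78.0], 78.8)]
[360. 285.] z pct [0.    0.006 0.032] [([415.0, -78.0], [111.0, 83.0], 86.0), ([415.0, -77.0], [110.0, 83.0], 86.0), ([415.0, -76.0], [108.0, 81.0], 86.0)]
[466. 247.] z pct [0.    0.023 0.027] [([500.0, -327.0], [109.0, 81.0], 80.9), ([499.0, -325.0], [108.0, 81.0], 80.9), ([497.0, -319.0], [106
[... 2580 characters left out ...]
2.6), ([435.0, 76.0], [98.0, 49.0], 52.6), ([417.0, 60.0], [95.0, 47.0], 52.6)]
[354. 249.] z pct [0.    0.009 0.012] [([561.0, -67.0], [73.0, 66.0], 31.1), ([553.0, -72.0], [72.0, 65.0], 31.1), ([531.0, -83.0], [71.0, 64.0], 31.1)]
[299. 238.] z pct [-0.     0.004  0.01 ] [([524.0, 69.0], [87.0, 55.0], 61.8), ([517.0, 64.0], [86.0, 54.0], 61.8), ([496.0, 48.0], [84.0, 53.0], 61.8)]
[263. 219.] z pct [-0.     0.004  0.009] [([539.0, 193.0], [83.0, 73.0], 53.0), ([532.0, 187.0], [82.0, 72.0], 53.0), ([511.0, 168.0], [80.0, 70.0], 53.0)]
[219. 222.] z pct [0.    0.008 0.071] [([469.0, 283.0], [275.0, 189.0], 79.4), ([462.0, 276.0], [272.0, 187.0], 79.4), ([443.0, 255.0], [265.0, 182.0], 79.4)]
```

```bash
cat >> h.py <<'E'
def pose():
    from cell import robot
    s=robot.observe(); return np.array(s['tool_pos']),Rn.from_euler('xyz',s['tool_rot']).as_matrix(),s
def tgt(p,psi):
    """print dp/turn to TCP p (m) with jaw axis along angle psi (deg)"""
    P,R,s=pose()
    z=np.array([np.cos(np.radians(psi)),np.sin(np.radians(psi)),0]); x=np.array([0,0,-1.]); y=np.cross(z,x)
    T=np.stack([x,y,z],1)
    dp=R.T@(np.asarray(p)-P); rv=np.degrees(Rn.from_matrix(R.T@T).as_rotvec())
    n=max(np.linalg.norm(dp)/.05,np.linalg.norm(rv)/8.59)
    print("dp",dp.round(4).tolist(),"turn",rv.round(2).tolist(),"rows>=",round(n,1))
def st():
    P,R,s=pose(); z=R[:,2]
    print("t",round(s['time'],2),"P",P.round(4),"psi",np.degrees(np.arctan2(z[1],z[0])).round(2),"xdir",R[:,0].round(3),"F",s['contact_force'].round(1),"open",round(s['opening'],4),"q",s['qpos'].round(2))
E
python3 - <<'E'
from h import *
st()
from cell import robot
i=robot.camera_info("wrist"); P,R,s=pose()
c=-i['R'].T@i['t']; print("cam in tool",(R.T@(c-P)).round(3),"cam axes in tool",(R.T@i['R'].T).round(3).tolist(),"tcp px",proj(P,i))
tgt([0.36,0.2,0.28],-10); tgt([0.36,0.2,0.28],170)
im,d,ii=load("top0"); w=cloud(d,ii)
for y0 in np.arange(-0.45,-0.15,0.025):
    s=(w[...,1]>y0)&(w[...,1]<y0+0.025)&(w[...,0]>0.585)&(w[...,0]<0.66)&(w[...,2]>.03)
    print(round(y0,3),w[...,0][s].min().round(3) if s.any() else None,np.percentile(w[...,2][s],[50,90,100]).round(3) if s.any() else None)
E
```

```text
t 0.15 P [0.1906 0.4889 0.2262] psi 68.7 xdir [-0.001 -0.001 -1.   ] F [ 0.1 -0.4 -1. ] open 0.0918 q [ 1.05  0.34  1.52  0.    1.28 -0.15]
cam in tool [-0.158  0.07  -0.001] cam axes in tool [[0.0, -0.261, 0.965], [0.001, -0.965, -0.261], [1.0, 0.001, -0.0]] tcp px [[318.96814801 301.87065979]]
dp [-0.0536, -0.2628, -0.2076] turn [78.7, -0.06, 0.04] rows>= 9.2
dp [-0.0536, -0.2628, -0.2076] turn [-101.3, -0.04, -0.06] rows>= 11.8
-0.45 None None
-0.425 0.602 [0.101 0.103 0.105]
-0.4 0.602 [0.102 0.135 0.141]
-0.375 0.602 [0.103 0.136 0.141]
-0.35 0.602 [0.104 0.136 0.14 ]
-0.325 0.602 [0.102 0.129 0.137]
-0.3 0.602 [0.101 0.104 0.107]
-0.275 0.602 [0.101 0.105 0.239]
-0.25 0.585 [0.102 0.256 0.274]
-0.225 0.585 [0.103 0.293 0.311]
-0.2 0.602 [0.282 0.33  0.346]
-0.175 0.592 [0.332 0.364 0.372]
-0.15 0.59 [0.358 0.369 0.374]
```

```bash
python3 -c "
from h import *
tgt([0.36,0.2,0.26],-89.9)"
```

```text
dp [-0.0336, -0.2628, -0.2076] turn [158.6, -0.03, 0.09] rows>= 18.5
```

Call:
move_arm([
  {"dp": [-0.034,-0.263,-0.208],"turn": [80,0,0]},
  {"dp": [-0.034,-0.263,-0.208],"turn": [80,0,0]},
  {"dp": [-0.034,-0.263,-0.208],"turn": [80,0,0]},
  {"dp": [-0.034,-0.263,-0.208],"turn": [80,0,0]},
  {"dp": [-0.034,-0.263,-0.208],"turn": [80,0,0]},
  {"dp": [-0.034,-0.263,-0.208],"turn": [80,0,0]},
  {"dp": [-0.034,-0.263,-0.208],"turn": [80,0,0]},
  {"dp": [-0.034,-0.263,-0.208],"turn": [80,0,0]},
  {"dp": [-0.034,-0.263,-0.208],"turn": [80,0,0]},
  {"dp": [-0.034,-0.263,-0.208],"turn": [80,0,0]},
])

```text
time: 1.15
tool_pos: [0.3603, 0.1993, 0.2606]
tool_rot: [-2.962, 1.57, 3.118]
contact_force: [1.1, 0.8, -0.8]
opening: 0.0918
```

Call:
move_arm([
  {"dp": [0,0,0],"turn": [78,0,0]},
  {"dp": [0,0,0],"turn": [78,0,0]},
  {"dp": [0,0,0],"turn": [78,0,0]},
  {"dp": [0,0,0],"turn": [78,0,0]},
  {"dp": [0,0,0],"turn": [78,0,0]},
  {"dp": [0,0,0],"turn": [78,0,0]},
  {"dp": [0,0,0],"turn": [78,0,0]},
  {"dp": [0,0,0],"turn": [78,0,0]},
  {"dp": [0,0,0],"turn": [78,0,0]},
  {"dp": [0,0,0],"turn": [78,0,0]},
])

```text
time: 2.15
tool_pos: [0.36, 0.1998, 0.2606]
tool_rot: [-1.398, 1.57, -2.959]
contact_force: [-0.7, 0.4, 0.0]
opening: 0.0918
```

```bash
python3 -c "
from h import *
st(); snap('wrist','w1'); st(); tgt([0.36,-0.06,0.26],-90)"
```

```text
t 2.15 P [0.36   0.1998 0.2606] psi -89.41 xdir [-0. -0. -1.] F [-0.7  0.4  0. ] open 0.0918 q [0.32 0.1  1.74 0.   1.3  1.88]
t 2.2 P [0.36   0.1998 0.2606] psi -89.2 xdir [-0. -0. -1.] F [-0.1  0.1 -0.1] open 0.0914 q [0.32 0.1  1.74 0.   1.3  1.88]
dp [0.0006, -0.0037, 0.2598] turn [0.8, 0.0, 0.02] rows>= 5.2
```

View pics/w1.png

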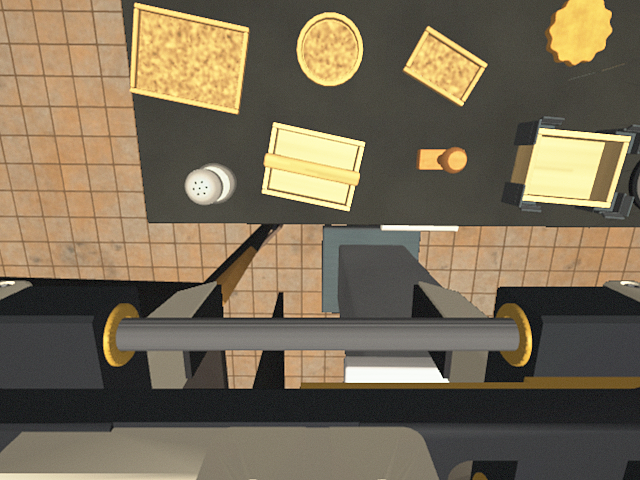

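The wrist view shows:
- Tin rest (190,58), shaker rest (330,50), stamp rest (446,65).
- Shaker (205,185), tray (313,167), stamp (440,160).
- Bottom tray (575,168) with its guards.

I'll take a second wrist view further right, so I can measure from two places.

Call:
move_arm([
  {"dp": [0,-0.004,0.26]},
  {"dp": [0,-0.004,0.26]},
  {"dp": [0,-0.004,0.26]},
  {"dp": [0,-0.004,0.26]},
  {"dp": [0,-0.004,0.26]},
  {"dp": [0,-0.004,0.26]},
  {"dp": [0,-0.004,0.26]},
  {"dp": [0,-0.004,0.26]},
])

```text
invalid input
```

```bash
python3 -c "
from h import *
st(); snap('wrist','w2')"
```

```text
t 2.2 P [0.36   0.1998 0.2606] psi -89.2 xdir [-0. -0. -1.] F [-0.1  0.1 -0.1] open 0.0914 q [0.32 0.1  1.74 0.   1.3  1.88]
```

View pics/w2.png

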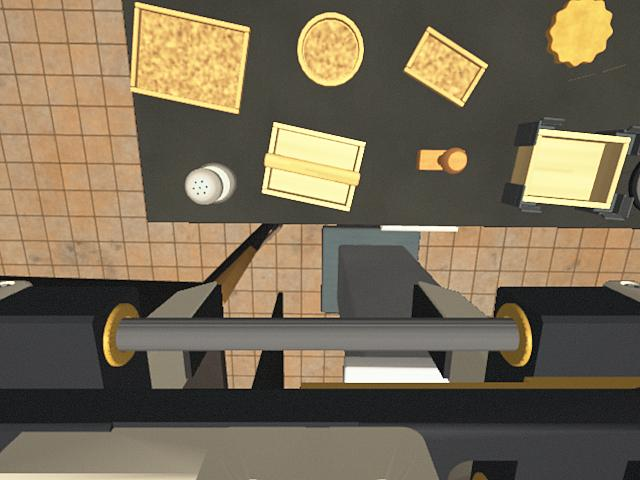

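The call was refused because "turn" is required in every row, so this view is the same as the last one. I'll repeat the move.

Call:
move_arm([
  {"dp": [0,-0.004,0.26],"turn": [0,0,0]},
  {"dp": [0,-0.004,0.26],"turn": [0,0,0]},
  {"dp": [0,-0.004,0.26],"turn": [0,0,0]},
  {"dp": [0,-0.004,0.26],"turn": [0,0,0]},
  {"dp": [0,-0.004,0.26],"turn": [0,0,0]},
  {"dp": [0,-0.004,0.26],"turn": [0,0,0]},
  {"dp": [0,-0.004,0.26],"turn": [0,0,0]},
  {"dp": [0,-0.004,0.26],"turn": [0,0,0]},
])

```text
time: 3.05
tool_pos: [0.3592, -0.0593, 0.2606]
tool_rot: [-2.807, 1.57, 1.919]
contact_force: [-0.9, -0.5, -0.5]
opening: 0.0919
```

```bash
python3 -c "
from h import *
st(); snap('wrist','w2')"
```

```text
t 3.05 P [ 0.3592 -0.0593  0.2606] psi -89.23 xdir [-0.     0.001 -1.   ] F [-0.9 -0.5 -0.5] open 0.0919 q [-0.38  0.01  1.84  0.    1.29  1.18]
```

View pics/w2.png

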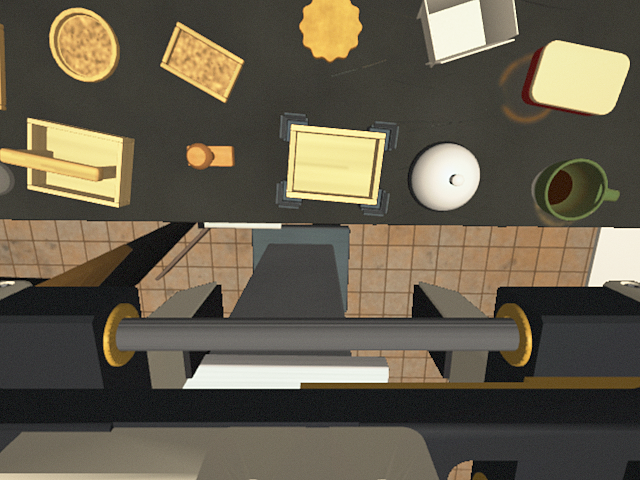

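```bash
cat > m.py <<'E'
from h import *
def band(n,box,z0,z1,extra=None):
    im,d,i=load(n); w=cloud(d,i); hsv=cv2.cvtColor(im,cv2.COLOR_BGR2HSV)
    m=(w[...,0]>box[0])&(w[...,0]<box[1])&(w[...,1]>box[2])&(w[...,1]<box[3])&(w[...,2]>z0)&(w[...,2]<z1)&(hsv[...,2]>90)
    m[290:]=False if n[0]=='w' else m[290:]
    if extra is not None: m&=extra(hsv)
    m=m.astype(np.uint8)
    k,lab,sts,_=cv2.connectedComponentsWithStats(m,connectivity=8)
    if k<2: return None
    j=1+np.argmax(sts[1:,4]); mm=lab==j
    p=w[mm]
    return p,mm
def rect(n,box,z0,z1,extra=None,name=""):
    r=band(n,box,z0,z1,extra)
    if r is None: print(name,n,None);return
    p,mm=r
    q=(p[:,:2]*1000).astype(np.float32); rr=cv2.minAreaRect(q)
    (a,b),(wd,ht),an=rr
    # yaw of long axis relative to +y
    th=an if ht>wd else an+90
    th=(th+90)%180-90  # direction of 'short' axis angle => object x axis
    bx=(mm.nonzero()); edge=(bx[1].min(),bx[1].max(),bx[0].min(),bx[0].max())
    print(f"{name:10s} {n} c=({a:.1f},{b:.1f}) size=({min(wd,ht):.1f},{max(wd,ht):.1f}) xaxis yaw={th:.1f} zmed={np.median(p[:,2])*1000:.1f} n={len(p)} px{edge}")
if __name__=="__main__":
    for n in("w1","w2","top0"):
        rect(n,(.44,.59,.27,.42),0.0005,.02,None,"tinrest")
        rect(n,(.48,.585,.14,.24),0.0005,.02,None,"shrest")
        rect(n,(.46,.58,.01,.12),0.0005,.02,None,"strest")
        rect(n,(.35,.48,-.15,-.0),0.022,.038,None,"btray rim")
        rect(n,(.35,.48,-.15,-.0),-0.01,.038,None,"btray all")
        rect(n,(.34,.48,.13,.275),0.018,.034,None,"htray rim")
        rect(n,(.34,.48,.12,.275),0.045,.08,None,"htray bar")
        rect(n,(.34,.48,.28,.34),0.065,.1,None,"shaker top")
        rect(n,(.38,.46,.0,.12),0.04,.08,None,"stamp top")
        rect(n,(.38,.46,.0,.12),0.006,.022,None,"stamp foot")
        rect(n,(.43,.57,-.40,-.25),0.015,.032,None,"tin")
E
python3 m.py
```

```text
tinrest    w1 c=(523.4,338.9) size=(87.0,122.6) xaxis yaw=-10.4 zmed=2.5 n=9930 px(np.int64(130), np.int64(249), np.int64(2), np.int64(114))
shrest     w1 c=(534.6,187.6) size=(69.3,70.6) xaxis yaw=-15.2 zmed=2.8 n=3805 px(np.int64(296), np.int64(363), np.int64(12), np.int64(86))
strest     w1 c=(520.2,63.0) size=(51.0,78.3) xaxis yaw=-28.2 zmed=2.9 n=3623 px(np.int64(402), np.int64(487), np.int64(26), np.int64(106))
btray rim  w1 c=(416.4,-78.0) size=(82.5,112.4) xaxis yaw=-4.4 zmed=29.8 n=2559 px(np.int64(519), np.int64(635), np.int64(125), np.int64(210))
btray all  w1 c=(416.7,-78.1) size=(83.1,112.4) xaxis yaw=-4.4 zmed=5.8 n=7551 px(np.int64(510), np.int64(635), np.int64(125), np.int64(210))
htray rim  w1 c=(436.2,200.1) size=(31.8,100.0) xaxis yaw=-11.2 zmed=25.9 n=754 px(np.int64(269), np.int64(365), np.int64(122), np.int64(171))
htray bar  w1 c=(414.4,204.4) size=(14.1,96.1) xaxis yaw=-11.1 zmed=63.8 n=1400 px(np.int64(264), np.int64(359), np.int64(152), np.int64(184))
shaker top w1 c=(397.8,307.7) size=(33.3,33.6) xaxis yaw=-52.7 zmed=86.0 n=1092 px(np.int64(185), np.int64(2
[... 2622 characters left out ...]
0 c=(412.8,205.1) size=(14.1,95.9) xaxis yaw=-11.3 zmed=63.3 n=279 px(np.int64(212), np.int64(254), np.int64(281), np.int64(294))
shaker top top0 c=(396.2,308.6) size=(32.5,32.6) xaxis yaw=50.5 zmed=85.1 n=214 px(np.int64(176), np.int64(192), np.int64(288), np.int64(303))
stamp top  top0 c=(423.0,61.0) size=(22.2,24.6) xaxis yaw=-0.9 zmed=57.0 n=105 px(np.int64(293), np.int64(304), np.int64(277), np.int64(287))
stamp foot top0 c=(422.3,46.5) size=(18.7,20.7) xaxis yaw=89.0 zmed=13.5 n=72 px(np.int64(302), np.int64(310), np.int64(278), np.int64(287))
tin        top0 c=(504.8,-327.7) size=(59.4,92.2) xaxis yaw=-9.5 zmed=23.3 n=1009 px(np.int64(448), np.int64(489), np.int64(230), np.int64(259))
```

Run:
```python
from m import *
yel=lambda h:(h[...,0]>15)&(h[...,0]<32)&(h[...,1]>60)
for n in("w1","w2","top0"):
    rect(n,(.35,.48,-.15,-.0),0.024,.036,yel,"btray rimY")
    rect(n,(.34,.48,.12,.275),0.018,.034,yel,"htray rimY")
    rect(n,(.34,.48,-.42,-.28),0.03,.06,None,"cup")
    rect(n,(.34,.48,-.26,-.14),0.01,.07,None,"bell")
# two-view triangulation check: bar mid & btray rim corners via minAreaRect centre in pixels
def tri(uv1,i1,uv2,i2):
    P1=np.diag([i1['fx'],i1['fy'],1]); 
    def M(i): return np.array([[i['fx'],0,i['cx']],[0,i['fy'],i['cy']],[0,0,1]])@np.c_[i['R'],i['t']]
    X=cv2.triangulatePoints(M(i1),M(i2),np.array(uv1,float).reshape(2,1),np.array(uv2,float).reshape(2,1)); return (X[:3]/X[3]).ravel().round(4)
def cen(n,box,z0,z1,ex=None):
    p,mm=band(n,box,z0,z1,ex); c,_=cv2.findContours(mm.astype(np.uint8),0,1); c=max(c,key=cv2.contourArea); return cv2.minAreaRect(c)[0]
for nm,box,z0,z1,a,b in [("stamp",(.38,.46,.0,.12),.04,.08,"w1","w2"),("bar",(.34,.48,.12,.275),.045,.08,"w2","top0"),("shaker",(.34,.48,.28,.34),.065,.1,"w1","top0"),("tin",(.43,.57,-.40,-.25),.015,.032,"w2","top0"),("shrest",(.48,.585,.14,.24),.0005,.02,"w1","w2"),("strest",(.46,.58,.01,.12),.0005,.02,"w1","w2"),("btray",(.35,.48,-.15,-.0),.024,.036,"w1","w2"),("tinrest",(.44,.59,.27,.42),.0005,.02,"w1","top0")]:
    ia=load(a)[2];ib=load(b)[2]
    print(nm,tri(cen(a,box,z0,z1,yel if nm=="btray" else None),ia,cen(b,box,z0,z1,yel if nm=="btray" else None),ib))
tgt([.414,.204,.14],-11.2)
```

```text
btray rimY w1 c=(418.3,-77.6) size=(77.3,108.5) xaxis yaw=-7.7 zmed=29.8 n=1770 px(np.int64(519), np.int64(630), np.int64(128), np.int64(207))
htray rimY w1 c=(436.1,200.1) size=(31.6,99.8) xaxis yaw=-11.2 zmed=25.9 n=519 px(np.int64(269), np.int64(365), np.int64(122), np.int64(170))
cup w1 None
bell       w1 c=(395.4,-168.8) size=(2.7,23.6) xaxis yaw=-73.6 zmed=11.9 n=33 px(np.int64(637), np.int64(639), np.int64(177), np.int64(197))
btray rimY w2 c=(416.1,-78.2) size=(76.9,100.9) xaxis yaw=-4.2 zmed=30.0 n=1883 px(np.int64(286), np.int64(385), np.int64(124), np.int64(204))
htray rimY w2 c=(414.1,203.8) size=(76.2,101.3) xaxis yaw=-11.1 zmed=25.5 n=2076 px(np.int64(28), np.int64(126), np.int64(117), np.int64(206))
cup        w2 c=(391.9,-333.5) size=(63.3,75.3) xaxis yaw=-40.9 zmed=47.8 n=701 px(np.int64(545), np.int64(619), np.int64(158), np.int64(219))
bell       w2 c=(404.3,-202.7) size=(71.8,72.7) xaxis yaw=-41.0 zmed=34.5 n=3549 px(np.int64(412), np.int64(479), np.int64(143), np.int64(209))
btray rimY top0 c=(414.9,-77.7) size=(76.9,100.9) xaxis yaw=-4.3 zmed=30.1 n=398 px(np.int64(338), np.int64(383), np.int64(267), np.int64(303))
htray rimY top0 c=(412.7,205.1) size=(75.9,100.3) xaxis yaw=-11.1 zmed=25.7 n=338 px(np.int64(212), np.int64(261), np.int64(268), np.int64(308))
cup        top0 c=(396.2,-333.9) size=(62.9,77.0) xaxis yaw=26.8 zmed=47.2 n=171 px(np.int64(461), np.int64(497), np.int64(279), np.int64(307))
bell       top0 c=(402.1,-202.8) size=(71.9,72.9) xaxis yaw=-64.4 zmed=34.2 n=830 px(np.int64(399), np.int64(431), np.int64(274), np.int64(306))
stamp [0.4246 0.0606 0.0477]
bar [0.4134 0.2063 0.0552]
shaker [0.3964 0.3143 0.0573]
tin [ 0.5054 -0.3266  0.0251]
shrest [0.5352 0.1875 0.0052]
strest [0.5201 0.0652 0.006 ]
btray [ 0.4186 -0.0782  0.0282]
tinrest [0.5212 0.3338 0.0213]
dp [0.1208, 0.0586, -0.262] turn [-77.96, -0.04, -0.02] rows>= 9.1
```

Sizes, heights and the two cameras agree within about 2 mm. I'll start with the handled tray: bar centre (0.414,0.204), yaw −11.2°.

Call:
move_arm([
  {"dp": [0.121,0.0586,-0.262],"turn": [-78,0,0]},
  {"dp": [0.121,0.0586,-0.262],"turn": [-78,0,0]},
  {"dp": [0.121,0.0586,-0.262],"turn": [-78,0,0]},
  {"dp": [0.121,0.0586,-0.262],"turn": [-78,0,0]},
  {"dp": [0.121,0.0586,-0.262],"turn": [-78,0,0]},
  {"dp": [0.121,0.0586,-0.262],"turn": [-78,0,0]},
  {"dp": [0.121,0.0586,-0.262],"turn": [-78,0,0]},
  {"dp": [0.121,0.0586,-0.262],"turn": [-78,0,0]},
  {"dp": [0.121,0.0586,-0.262],"turn": [-78,0,0]},
  {"dp": [0.121,0.0586,-0.262],"turn": [-78,0,0]},
], hand=0.06)

```text
time: 4.1
tool_pos: [0.4136, 0.2044, 0.1396]
tool_rot: [2.966, 1.57, 2.775]
contact_force: [0.5, 0.1, -1.1]
opening: 0.0604
```

```bash
python3 -c "
from h import *
st(); snap('wrist','w3'); st(); tgt([0.4142,0.204,0.0385],-11.2)"
```

```text
t 4.1 P [0.4136 0.2044 0.1396] psi -10.96 xdir [-0.001  0.    -1.   ] F [ 0.5  0.1 -1.1] open 0.0604 q [0.29 0.32 1.82 0.   1.   0.48]
t 4.15 P [0.4138 0.2041 0.1397] psi -11.2 xdir [-0.  0. -1.] F [ 0.1  0.7 -0.6] open 0.0596 q [0.29 0.32 1.82 0.   1.   0.49]
dp [0.1012, -0.0, 0.0004] turn [-0.0, -0.01, -0.01] rows>= 2.0
```

View pics/w3.png

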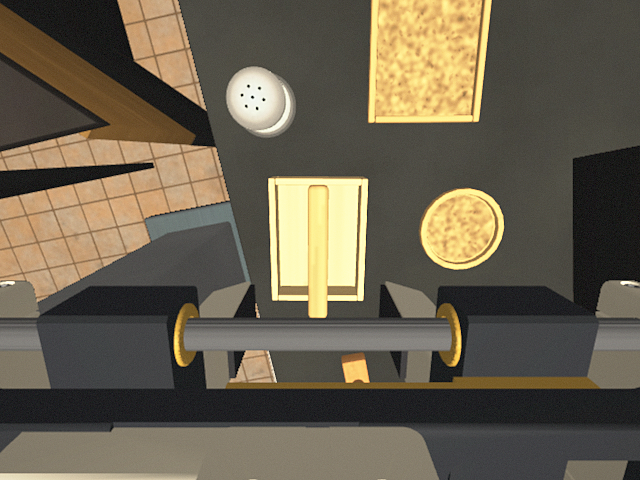

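The close view has the bar centred between the fingers (column 318, TCP column about 317). I'll go down and grip.

Call:
move_arm([
  {"dp": [0.03,0,0],"turn": [0,0,0]},
  {"dp": [0.06,0,0],"turn": [0,0,0]},
  {"dp": [0.08,0,0],"turn": [0,0,0]},
  {"dp": [0.095,0,0],"turn": [0,0,0]},
  {"dp": [0.101,0,0],"turn": [0,0,0]},
  {"dp": [0.101,0,0],"turn": [0,0,0]},
])

```text
time: 4.75
tool_pos: [0.4142, 0.2029, 0.0383]
tool_rot: [-2.76, 1.57, -2.959]
contact_force: [0.7, -0.3, 0.5]
opening: 0.0597
```

Call:
move_arm([
  {"dp": [0,0,0],"turn": [0,0,0]},
  {"dp": [0,0,0],"turn": [0,0,0]},
  {"dp": [0,0,0],"turn": [0,0,0]},
  {"dp": [0,0,0],"turn": [0,0,0]},
  {"dp": [0,0,0],"turn": [0,0,0]},
  {"dp": [0,0,0],"turn": [0,0,0]},
], hand=0, squeeze=25)

```text
time: 5.35
tool_pos: [0.4148, 0.2025, 0.0389]
tool_rot: [0.686, 1.57, 0.489]
contact_force: [-0.3, -0.0, 0.1]
opening: 0.0167
```

```bash
python3 -c "
from h import *
st(); tgt([0.4142,0.204,0.16],-11.2)"
```

```text
t 5.35 P [0.4148 0.2025 0.0389] psi -11.31 xdir [ 0.  0. -1.] F [-0.3 -0.   0.1] open 0.0167 q [0.29 0.49 1.92 0.   0.73 0.49]
dp [-0.1211, 0.0014, -0.0009] turn [-0.11, 0.02, -0.01] rows>= 2.4
```

Call:
move_arm([
  {"dp": [0,0,0],"turn": [0,0,0]},
  {"dp": [0,0,0],"turn": [0,0,0]},
  {"dp": [-0.01,0,0],"turn": [0,0,0]},
  {"dp": [-0.03,0,0],"turn": [0,0,0]},
  {"dp": [-0.06,0,0],"turn": [0,0,0]},
  {"dp": [-0.09,0,0],"turn": [0,0,0]},
  {"dp": [-0.11,0,0],"turn": [0,0,0]},
  {"dp": [-0.12,0,0],"turn": [0,0,0]},
  {"dp": [-0.12,0,0],"turn": [0,0,0]},
])

```text
time: 6.25
tool_pos: [0.4154, 0.2027, 0.16]
tool_rot: [0.499, 1.568, 0.302]
contact_force: [0.6, 0.3, -1.7]
opening: 0.014
```

```bash
python3 -c "
from h import *
st(); snap('wrist','w4'); tgt([0.416,-0.078,0.16],-4.3)"
```

```text
t 6.25 P [0.4154 0.2027 0.16  ] psi -11.3 xdir [ 0.003  0.001 -1.   ] F [ 0.6  0.3 -1.7] open 0.014 q [0.29 0.3  1.79 0.   1.05 0.49]
dp [-0.0013, -0.2748, 0.0563] turn [-7.0, 0.03, -0.02] rows>= 5.6
```

View pics/w4.png

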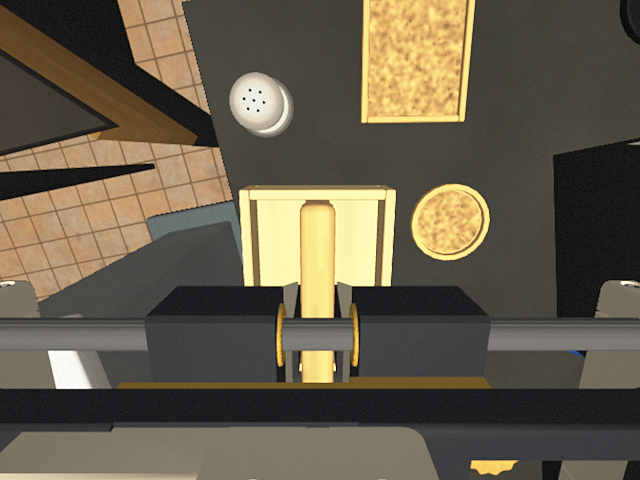

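Call:
move_arm([
  {"dp": [0,-0.276,0.0565],"turn": [-7,0,0]},
  {"dp": [0,-0.276,0.0565],"turn": [-7,0,0]},
  {"dp": [0,-0.276,0.0565],"turn": [-7,0,0]},
  {"dp": [0,-0.276,0.0565],"turn": [-7,0,0]},
  {"dp": [0,-0.276,0.0565],"turn": [-7,0,0]},
  {"dp": [0,-0.276,0.0565],"turn": [-7,0,0]},
  {"dp": [0,-0.276,0.0565],"turn": [-7,0,0]},
  {"dp": [0,-0.276,0.0565],"turn": [-7,0,0]},
  {"dp": [0,-0.276,0.0565],"turn": [-7,0,0]},
])

```text
time: 7.2
tool_pos: [0.4154, -0.0783, 0.1579]
tool_rot: [2.669, 1.569, 2.595]
contact_force: [1.0, 0.7, -0.2]
opening: 0.0139
```

```bash
python3 -c "
from h import *
st(); tgt([0.4161,-0.0794,0.095],-4.3); snap('wrist','w5'); snap('scene','s5')
im=cv2.imread('pics/s5.png'); cv2.imwrite('pics/s5c.png',cv2.resize(im[150:350,200:470],None,fx=2.9,fy=2.9))"
```

```text
t 7.2 P [ 0.4154 -0.0783  0.1579] psi -4.28 xdir [-0.002  0.001 -1.   ] F [ 1.   0.7 -0.2] open 0.0139 q [-0.37  0.24  1.89  0.    1.02 -0.29]
dp [0.0629, -0.0011, 0.0009] turn [0.02, -0.12, -0.06] rows>= 1.3
```

View pics/w5.png

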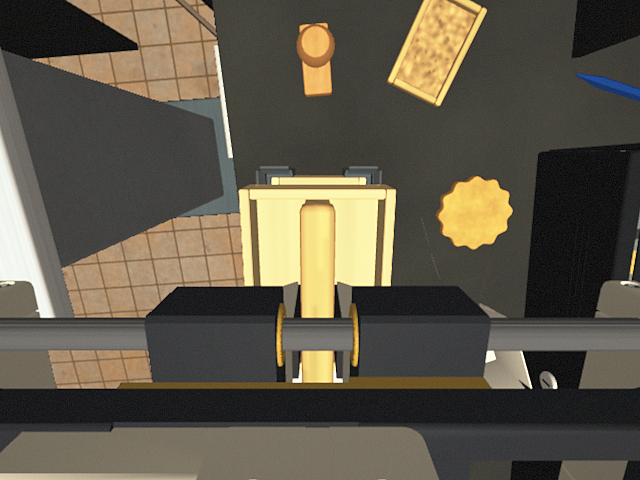

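View pics/s5c.png

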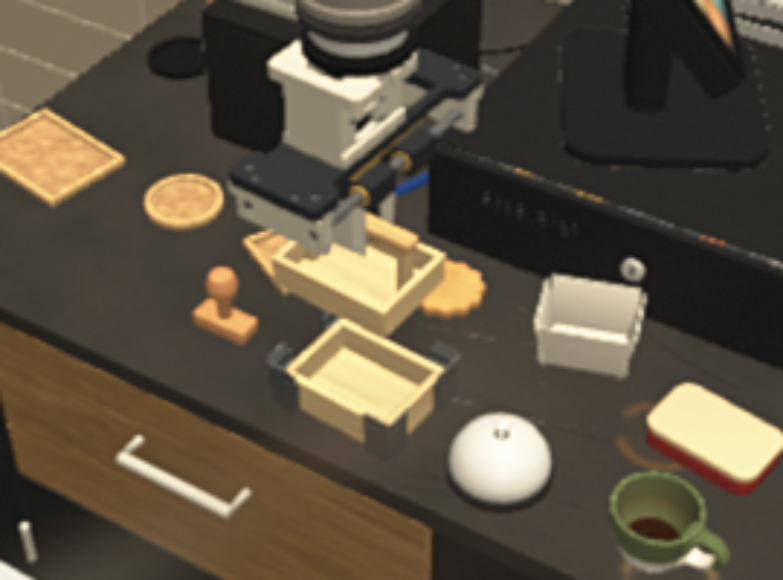

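Run:
```python
from m import *
im,d,i=load("w5"); w=cloud(d,i)
# columns strip for outer edge of wall (row ~187) between cols 265-295 and 340-375
for nm,c0,c1,z0,z1,r1 in [("held rim",262,295,.135,.155,215),("held rim",345,378,.135,.155,215),("btray rim",275,360,.024,.036,190)]:
    s=np.zeros(d.shape,bool); s[150:r1,c0:c1]=True
    m=s&(w[...,2]>z0)&(w[...,2]<z1)
    p=w[m]; 
    # rotate into bottom-tray frame yaw -4.3
    t=np.radians(-4.3); ex=np.array([np.cos(t),np.sin(t)]); ey=np.array([-np.sin(t),np.cos(t)])
    q=p[:,:2]-[.4161,-.0782]
    print(nm,len(p),"y' max/p98",(q@ey).max().round(4),np.percentile(q@ey,98).round(4),"z",np.median(p[:,2]).round(4))
m=(w[...,2]>.135)&(w[...,2]<.155); m[:190]=0;m[285:]=0; p=w[m]; q=p[:,:2]-[.4161,-.0782]
print("x' range",np.percentile(q@ex,[.5,99.5]).round(4),(q@ex).min(),(q@ex).max())
q=p[:,:2]-[.4154,-.0783];
```

```text
held rim 408 y' max/p98 0.0527 0.0526 z 0.1456
held rim 409 y' max/p98 0.0528 0.0527 z 0.1454
btray rim 741 y' max/p98 0.0571 0.0535 z 0.0302
x' range [-0.0384  0.0372] -0.038817620001570644 0.03764937895536858
```

Run:
```python
from m import *
t=np.radians(-4.3); ex=np.array([np.cos(t),np.sin(t)]); ey=np.array([-np.sin(t),np.cos(t)])
im,d,i=load("w5"); w=cloud(d,i); hsv=cv2.cvtColor(im,cv2.COLOR_BGR2HSV)
yel=(hsv[...,0]>15)&(hsv[...,0]<32)&(hsv[...,1]>60)&(hsv[...,2]>90)
m=yel&(w[...,2]>.022)&(w[...,2]<.038); m[:160]=0; m[195:]=0; m[:,:260]=0;m[:,380:]=0
v,u=m.nonzero(); print(u.min(),u.max(),v.min(),v.max()); q=w[m][:,:2]-[.4161,-.0782]
print("y'",(q@ey).max(),np.percentile(q@ey,98),"x'",(q@ex).min(),(q@ex).max())
m=yel&(w[...,2]>.135)&(w[...,2]<.155); m[:,:262]=0;m[:,378:]=0; m[220:]=0; q=w[m][:,:2]-[.4161,-.0782]; print("held y'",(q@ey).max(),np.percentile(q@ey,98))
cv2.imwrite("pics/w5c.png",cv2.resize(im[155:215,230:410],None,fx=4,fy=4,interpolation=0))
```

```text
271 366 176 183
y' 0.050684311405650724 0.05060968011671607 x' -0.038122451415572405 0.03817626362913499
held y' 0.05277019072936091 0.05266092817713436
```

View pics/w5c.png

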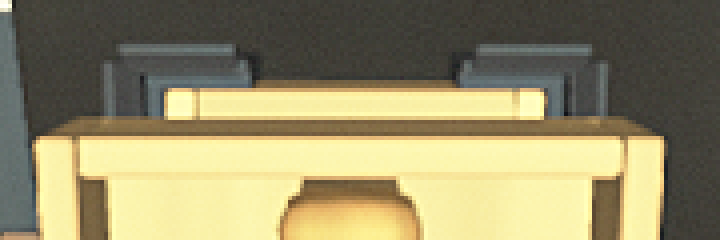

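Call:
move_arm([
  {"dp": [0,-0.0021,0.0007],"turn": [0,0,0]},
  {"dp": [0.03,-0.0021,0.0007],"turn": [0,0,0]},
  {"dp": [0.05,-0.0021,0.0007],"turn": [0,0,0]},
  {"dp": [0.065,-0.0021,0.0007],"turn": [0,0,0]},
  {"dp": [0.073,-0.0021,0.0007],"turn": [0,0,0]},
  {"dp": [0.078,-0.0021,0.0007],"turn": [0,0,0]},
  {"dp": [0.078,-0.0021,0.0007],"turn": [0,0,0]},
])

```text
time: 8.0
tool_pos: [0.4167, -0.0811, 0.0806]
tool_rot: [2.542, 1.57, 2.468]
contact_force: [0.9, 0.1, -0.9]
opening: 0.0137
```

```bash
python3 -c "
from h import *
st(); tgt([0.4165,-0.0804,0.0695],-4.3)"
```

```text
t 8.0 P [ 0.4167 -0.0811  0.0806] psi -4.28 xdir [-0.  0. -1.] F [ 0.9  0.1 -0.9] open 0.0137 q [-0.37  0.36  1.98  0.    0.8  -0.3 ]
dp [0.0111, 0.0007, -0.0002] turn [0.02, -0.02, -0.01] rows>= 0.2
```

Call:
move_arm([
  {"dp": [0.003,0.0005,0],"turn": [0,0,0]},
  {"dp": [0.006,0.0005,0],"turn": [0,0,0]},
  {"dp": [0.009,0.0005,0],"turn": [0,0,0]},
  {"dp": [0.011,0.0005,0],"turn": [0,0,0]},
  {"dp": [0.011,0.0005,0],"turn": [0,0,0]},
])

```text
time: 8.5
tool_pos: [0.4165, -0.0808, 0.0695]
tool_rot: [2.63, 1.57, 2.554]
contact_force: [0.4, -0.3, -1.8]
opening: 0.0137
```

```bash
python3 -c "
from h import *
st()"
```

```text
t 8.5 P [ 0.4165 -0.0808  0.0695] psi -4.31 xdir [-0.  0. -1.] F [ 0.4 -0.3 -1.8] open 0.0137 q [-0.37  0.38  2.    0.    0.77 -0.3 ]
```

Call:
move_arm([
  {"dp": [0.001,0,0],"turn": [0,0,0]},
  {"dp": [0.001,0,0],"turn": [0,0,0]},
])

```text
time: 8.7
tool_pos: [0.4168, -0.0809, 0.0689]
tool_rot: [-0.101, 1.57, -0.176]
contact_force: [0.0, 0.4, 1.7]
opening: 0.0136
```

Call:
move_arm([
  {"dp": [0,0,0],"turn": [0,0,0]},
  {"dp": [0,0,0],"turn": [0,0,0]},
  {"dp": [0,0,0],"turn": [0,0,0]},
  {"dp": [0,0,0],"turn": [0,0,0]},
  {"dp": [0,0,0],"turn": [0,0,0]},
  {"dp": [0,0,0],"turn": [0,0,0]},
], hand=0.06)

```text
time: 9.3
tool_pos: [0.4167, -0.0809, 0.0687]
tool_rot: [1.134, 1.571, 1.059]
contact_force: [-0.3, -0.1, -0.4]
opening: 0.0571
```

Call:
move_arm([
  {"dp": [-0.03,0,0],"turn": [0,0,0]},
  {"dp": [-0.07,0,0],"turn": [0,0,0]},
  {"dp": [-0.11,0,0],"turn": [0,0,0]},
  {"dp": [-0.12,0,0],"turn": [0,0,0]},
  {"dp": [-0.12,0,0],"turn": [0,0,0]},
])

```text
time: 9.8
tool_pos: [0.4175, -0.0812, 0.1901]
tool_rot: [-0.282, 1.567, -0.357]
contact_force: [0.5, 0.3, -0.7]
opening: 0.0603
```

```bash
python3 -c "
from h import *
st(); snap('wrist','w6');snap('scene','s6')
im=cv2.imread('pics/s6.png'); cv2.imwrite('pics/s6c.png',cv2.resize(im[220:320,260:400],None,fx=5,fy=5))
tgt([0.4246,0.0603,0.15],90)"
python3 - <<'E'
from m import *
rect("w6",(.35,.5,-.16,.02),.05,.062,None,"rim placed")
rect("w6",(.35,.5,-.16,.02),.085,.11,None,"bar placed")
rect("s6",(.35,.5,-.16,.02),.05,.062,None,"rim placed")
rect("s6",(.35,.5,-.16,.02),.085,.11,None,"bar placed")
E
```

```text
t 9.8 P [ 0.4175 -0.0812  0.1901] psi -4.3 xdir [ 0.004 -0.001 -1.   ] F [ 0.5  0.3 -0.7] open 0.0603 q [-0.37  0.2   1.84  0.    1.1  -0.3 ]
dp [0.0378, 0.1412, -0.0019] turn [-94.31, -0.04, -0.1] rows>= 11.0
rim placed w6 c=(417.2,-77.9) size=(76.1,99.4) xaxis yaw=-4.3 zmed=56.0 n=2377 px(np.int64(270), np.int64(362), np.int64(173), np.int64(287))
bar placed w6 c=(417.4,-72.6) size=(14.0,84.5) xaxis yaw=-3.9 zmed=93.9 n=2077 px(np.int64(307), np.int64(325), np.int64(179), np.int64(289))
rim placed s6 c=(415.1,-78.4) size=(77.8,104.2) xaxis yaw=-1.5 zmed=55.5 n=333 px(np.int64(298), np.int64(354), np.int64(260), np.int64(290))
bar placed s6 c=(416.3,-78.4) size=(16.7,95.6) xaxis yaw=-5.5 zmed=93.4 n=295 px(np.int64(307), np.int64(345), np.int64(247), np.int64(269))
```

View pics/s6c.png

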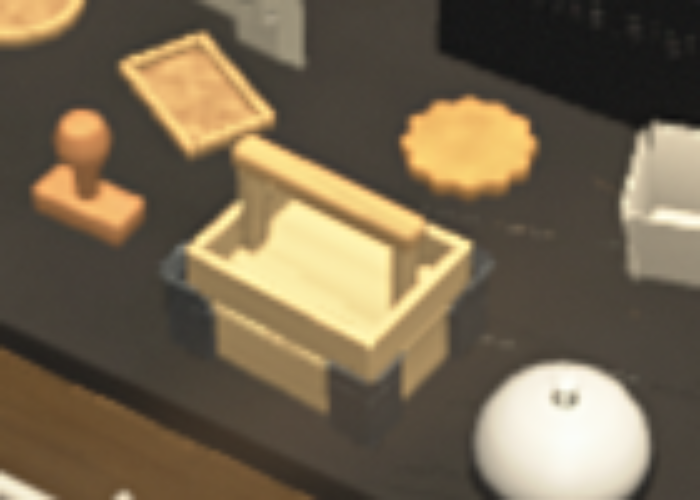

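View pics/w6.png

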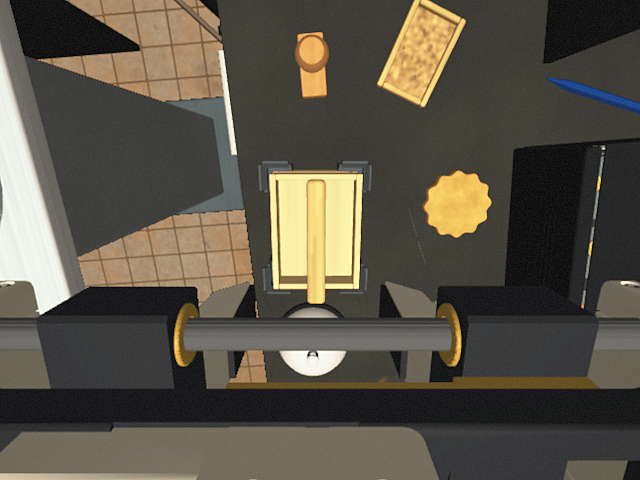

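The tray is seated inside the guards: rim at 56 mm, bar top at 94 mm. Next is the stamp.

Call:
move_arm([
  {"dp": [0.038,0.1412,-0.0019],"turn": [-94.3,0,0]},
  {"dp": [0.038,0.1412,-0.0019],"turn": [-94.3,0,0]},
  {"dp": [0.038,0.1412,-0.0019],"turn": [-94.3,0,0]},
  {"dp": [0.038,0.1412,-0.0019],"turn": [-94.3,0,0]},
  {"dp": [0.038,0.1412,-0.0019],"turn": [-94.3,0,0]},
  {"dp": [0.038,0.1412,-0.0019],"turn": [-94.3,0,0]},
  {"dp": [0.038,0.1412,-0.0019],"turn": [-94.3,0,0]},
  {"dp": [0.038,0.1412,-0.0019],"turn": [-94.3,0,0]},
  {"dp": [0.038,0.1412,-0.0019],"turn": [-94.3,0,0]},
  {"dp": [0.038,0.1412,-0.0019],"turn": [-94.3,0,0]},
])

```text
time: 10.9
tool_pos: [0.4241, 0.0601, 0.1488]
tool_rot: [1.647, 1.567, 3.078]
contact_force: [0.4, -0.2, 1.0]
opening: 0.0596
```

```bash
python3 -c "
from h import *
st(); tgt([0.4246,0.0603,0.029],90)"
```

```text
t 10.9 P [0.4241 0.0601 0.1488] psi 81.99 xdir [-0.004  0.    -1.   ] F [ 0.4 -0.2  1. ] open 0.0596 q [-0.04  0.26  1.89  0.    1.   -1.47]
dp [0.1198, -0.001, 0.0003] turn [-8.01, -0.0, -0.23] rows>= 2.4
```

Call:
move_arm([
  {"dp": [0.0,-0.001,0],"turn": [-8,0,-0.2]},
  {"dp": [0.03,-0.001,0],"turn": [-8,0,-0.2]},
  {"dp": [0.06,-0.001,0],"turn": [-8,0,-0.2]},
  {"dp": [0.09,-0.001,0],"turn": [-8,0,-0.2]},
  {"dp": [0.11,-0.001,0],"turn": [-8,0,-0.2]},
  {"dp": [0.12,-0.001,0],"turn": [-8,0,-0.2]},
  {"dp": [0.12,-0.001,0],"turn": [-8,0,-0.2]},
])

```text
time: 11.6
tool_pos: [0.4246, 0.0599, 0.0288]
tool_rot: [1.59, 1.569, -3.129]
contact_force: [-0.6, 0.4, 0.4]
opening: 0.0601
```

Call:
move_arm([
  {"dp": [0,0,0],"turn": [0,0,0]},
  {"dp": [0,0,0],"turn": [0,0,0]},
  {"dp": [0,0,0],"turn": [0,0,0]},
  {"dp": [0,0,0],"turn": [0,0,0]},
  {"dp": [0,0,0],"turn": [0,0,0]},
  {"dp": [0,0,0],"turn": [0,0,0]},
], hand=0, squeeze=15)

```text
time: 12.2
tool_pos: [0.4266, 0.06, 0.0311]
tool_rot: [-1.597, 1.566, -0.032]
contact_force: [-0.0, -0.2, 2.1]
opening: 0.0241
```

```bash
python3 -c "
from h import *
st()"
```

```text
t 12.2 P [0.4266 0.06   0.0311] psi 89.64 xdir [ 0.004 -0.    -1.   ] F [-0.  -0.2  2.1] open 0.0241 q [-0.04  0.46  2.02  0.    0.66 -1.6 ]
```

Call:
move_arm([
  {"dp": [0,0,0],"turn": [0,0,0]},
  {"dp": [-0.005,0,0],"turn": [0,0,0]},
  {"dp": [-0.02,0,0],"turn": [0,0,0]},
  {"dp": [-0.04,0,0],"turn": [0,0,0]},
  {"dp": [-0.06,0,0],"turn": [0,0,0]},
  {"dp": [-0.07,0,0],"turn": [0,0,0]},
  {"dp": [-0.07,0,0],"turn": [0,0,0]},
])

```text
time: 12.9
tool_pos: [0.4268, 0.0599, 0.1018]
tool_rot: [-1.615, 1.565, -0.05]
contact_force: [0.2, 0.0, -0.6]
opening: 0.024
```

```bash
python3 -c "
from h import *
st(); snap('wrist','w7');snap('scene','s7')
im=cv2.imread('pics/s7.png'); cv2.imwrite('pics/s7c.png',cv2.resize(im[180:300,220:380],None,fx=5,fy=5))"
```

```text
t 12.9 P [0.4268 0.0599 0.1018] psi 89.64 xdir [ 0.006 -0.    -1.   ] F [ 0.2  0.  -0.6] open 0.024 q [-0.04  0.33  1.95 -0.    0.86 -1.6 ]
```

View pics/s7c.png

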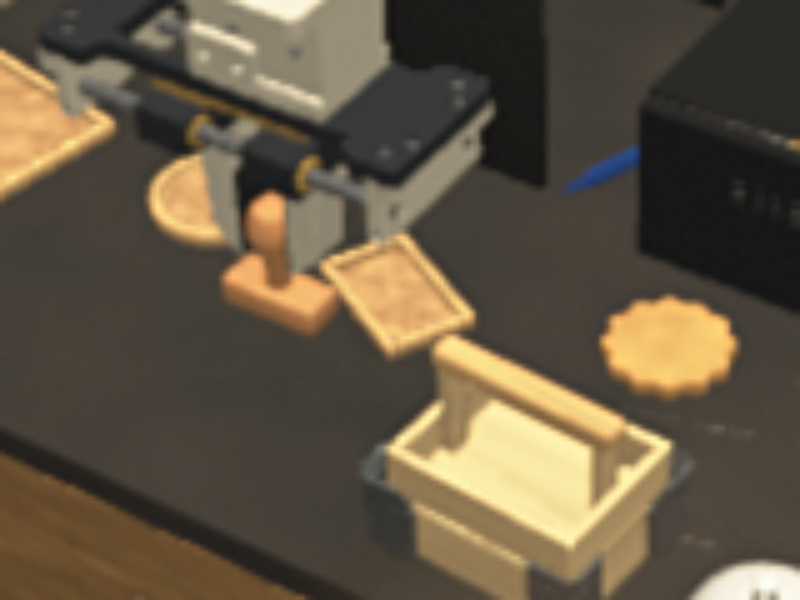

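View pics/w7.png

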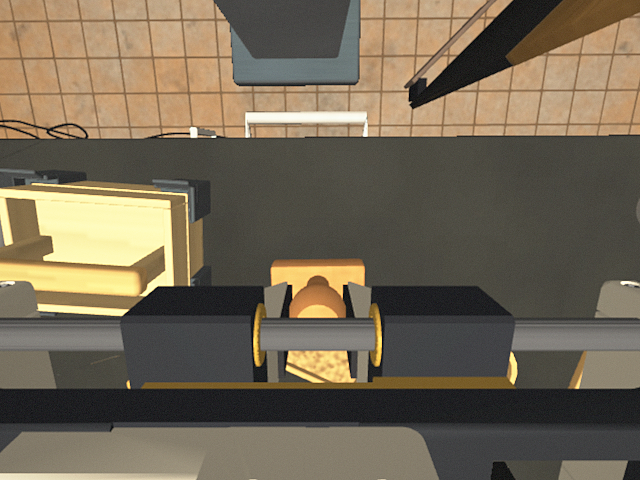

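Run:
```python
from m import *
for n in("w7","s7"):
    im,d,i=load(n); w=cloud(d,i); hsv=cv2.cvtColor(im,cv2.COLOR_BGR2HSV)
    m=(w[...,0]>.38)&(w[...,0]<.47)&(w[...,1]>.02)&(w[...,1]<.1)&(w[...,2]>.06)&(w[...,2]<.145)&(hsv[...,1]>80)&(hsv[...,0]<25)
    p=w[m]; print(n,len(p),"z range",np.percentile(p[:,2],[0.5,50,99.5]).round(4))
    q=p[p[:,2]<.095]
    if len(q)<20: continue
    print("foot x,y range",np.percentile(q,[1,99],axis=0).round(4).tolist())
    for zz in (.065,.07,.075,.08,.085,.09,.095): print(zz,((q[:,2]>zz)&(q[:,2]<zz+.005)).sum(),end=' ')
    t=q[(q[:,2]>.079)]; 
    A=np.c_[t[:,:2]-t[:,:2].mean(0),np.ones(len(t))]; s=np.linalg.lstsq(A,t[:,2],rcond=None)[0]; print("slope deg",np.degrees(s[:2]).round(1),"z",s[2].round(4),"n",len(t))
```

```text
w7 4124 z range [0.0735 0.0855 0.1326]
foot x,y range [[0.4129, 0.0353, 0.0735], [0.4283, 0.0833, 0.0929]]
0.065 0 0.07 92 0.075 243 0.08 1324 0.085 702 0.09 61 0.095 0 slope deg [10.   0.2] z 0.0847 n 2133
s7 327 z range [0.0708 0.0853 0.1338]
foot x,y range [[0.4112, 0.0334, 0.0712], [0.4349, 0.0839, 0.0934]]
0.065 1 0.07 20 0.075 41 0.08 93 0.085 47 0.09 8 0.095 0 slope deg [3.4 0.1] z 0.0843 n 158
```

Run:
```python
from m import *
im,d,i=load("w7"); w=cloud(d,i); hsv=cv2.cvtColor(im,cv2.COLOR_BGR2HSV)
m=(w[...,0]>.38)&(w[...,0]<.47)&(w[...,1]>.03)&(w[...,1]<.09)&(abs(w[...,1]-.06)>.012)&(w[...,2]>.06)&(w[...,2]<.1)&(hsv[...,1]>80)&(hsv[...,0]<25)
p=w[m]
for x in np.arange(.410,.436,.002):
    s=(p[:,0]>=x)&(p[:,0]<x+.002)
    if s.sum(): print(round(x,3),s.sum(),np.percentile(p[s,2],[10,50,90]).round(4))
```

```text
0.412 357 [0.0741 0.0803 0.0843]
0.414 193 [0.0838 0.0847 0.0855]
0.416 173 [0.0839 0.0847 0.0855]
0.418 176 [0.0841 0.0849 0.0857]
0.42 158 [0.0841 0.0849 0.0856]
0.422 105 [0.0839 0.0848 0.0855]
0.424 22 [0.0839 0.0847 0.0855]
0.426 12 [0.0846 0.0851 0.0855]
0.428 15 [0.0842 0.0849 0.0853]
0.43 4 [0.0845 0.0848 0.0852]
```

```bash
python3 -c "
from h import *
tgt([0.5231,0.0635,0.075],61)"
```

```text
dp [0.0256, -0.0972, 0.0042] turn [28.64, 0.04, 0.17] rows>= 3.3
```

Call:
move_arm([
  {"dp": [0,-0.03,0.002],"turn": [8,0,0]},
  {"dp": [0,-0.06,0.003],"turn": [16,0,0]},
  {"dp": [0.01,-0.085,0.004],"turn": [24,0,0]},
  {"dp": [0.02,-0.097,0.0042],"turn": [28.6,0,0]},
  {"dp": [0.0256,-0.097,0.0042],"turn": [28.6,0,0]},
  {"dp": [0.0256,-0.097,0.0042],"turn": [28.6,0,0]},
  {"dp": [0.0256,-0.097,0.0042],"turn": [28.6,0,0]},
])

```text
time: 13.7
tool_pos: [0.522, 0.0636, 0.075]
tool_rot: [-1.164, 1.569, -0.097]
contact_force: [-0.2, 0.6, -1.0]
opening: 0.024
```

```bash
python3 -c "
from h import *
st(); snap('wrist','w8');tgt([0.5231,0.0635,0.0345],61)"
python3 - <<'E'
from m import *
im,d,i=load("w8"); w=cloud(d,i); hsv=cv2.cvtColor(im,cv2.COLOR_BGR2HSV)
ok=(hsv[...,1]>80)&(hsv[...,0]<25)&(hsv[...,2]>90)
m=ok&(w[...,0]>.46)&(w[...,0]<.58)&(w[...,1]>.02)&(w[...,1]<.12)&(w[...,2]>.05)&(w[...,2]<.064); m[300:]=0
p=w[m]; r=cv2.minAreaRect((p[:,:2]*1000).astype(np.float32)); print("foot",len(p),r, np.median(p[:,2]))
E
```

```text
t 13.7 P [0.522  0.0636 0.075 ] psi 61.14 xdir [ 0.002 -0.    -1.   ] F [-0.2  0.6 -1. ] open 0.024 q [-0.02  0.51  1.72 -0.    0.91 -1.09]
dp [0.041, -0.0006, 0.0002] turn [0.12, 0.07, 0.14] rows>= 0.8
foot 2184 ((517.9674682617188, 65.02806091308594), (49.716522216796875, 19.25263786315918), 62.120338439941406) 0.057927821319641415
```

View pics/w8.png

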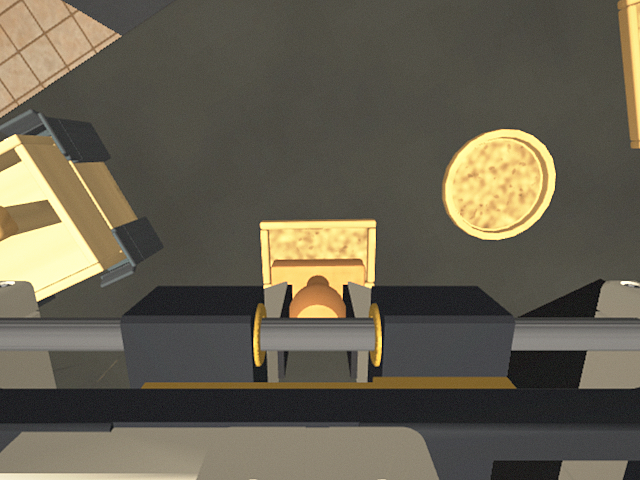

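Call:
move_arm([
  {"dp": [0.015,-0.0006,0],"turn": [0,0,0]},
  {"dp": [0.028,-0.0006,0],"turn": [0,0,0]},
  {"dp": [0.036,-0.0006,0],"turn": [0,0,0]},
  {"dp": [0.041,-0.0006,0],"turn": [0,0,0]},
  {"dp": [0.0415,-0.0006,0],"turn": [0,0,0]},
])

```text
time: 14.25
tool_pos: [0.5236, 0.0633, 0.0338]
tool_rot: [-1.124, 1.568, -0.058]
contact_force: [-0.4, -0.1, -0.8]
opening: 0.0245
```

```bash
python3 -c "
from h import *
st()"
```

```text
t 14.25 P [0.5236 0.0633 0.0338] psi 61.06 xdir [ 0.003 -0.    -1.   ] F [-0.4 -0.1 -0.8] open 0.0245 q [-0.03  0.58  1.75 -0.    0.81 -1.09]
```

Call:
move_arm([
  {"dp": [0.0008,0,0],"turn": [0,0,0]},
  {"dp": [0.0008,0,0],"turn": [0,0,0]},
])

```text
time: 14.45
tool_pos: [0.5242, 0.0632, 0.0336]
tool_rot: [-1.117, 1.566, -0.052]
contact_force: [-0.5, -0.2, -0.7]
opening: 0.0241
```

Call:
move_arm([
  {"dp": [0,0,0],"turn": [0,0,0]},
  {"dp": [0,0,0],"turn": [0,0,0]},
  {"dp": [0,0,0],"turn": [0,0,0]},
  {"dp": [0,0,0],"turn": [0,0,0]},
  {"dp": [0,0,0],"turn": [0,0,0]},
], hand=0.05)

```text
time: 14.95
tool_pos: [0.5239, 0.0632, 0.0332]
tool_rot: [-1.116, 1.567, -0.051]
contact_force: [0.2, -0.4, 0.2]
opening: 0.05
```

Call:
move_arm([
  {"dp": [-0.02,0,0],"turn": [0,0,0]},
  {"dp": [-0.05,0,0],"turn": [0,0,0]},
  {"dp": [-0.09,0,0],"turn": [0,0,0]},
  {"dp": [-0.13,0,0],"turn": [0,0,0]},
  {"dp": [-0.15,0,0],"turn": [0,0,0]},
  {"dp": [-0.15,0,0],"turn": [0,0,0]},
])

```text
time: 15.55
tool_pos: [0.5251, 0.0633, 0.1865]
tool_rot: [-1.095, 1.56, -0.03]
contact_force: [0.5, 0.1, 0.7]
opening: 0.0504
```

```bash
python3 -c "
from h import *
st(); snap('wrist','w9');snap('scene','s9')
im=cv2.imread('pics/s9.png'); cv2.imwrite('pics/s9c.png',cv2.resize(im[180:300,220:380],None,fx=5,fy=5))
tgt([0.397,0.3077,0.18],90)"
```

```text
t 15.55 P [0.5251 0.0633 0.1865] psi 61.05 xdir [ 0.01 -0.   -1.  ] F [0.5 0.1 0.7] open 0.0504 q [-0.03  0.38  1.59 -0.    1.17 -1.09]
dp [0.0024, 0.2287, 0.1528] turn [-28.96, 0.04, 0.2] rows>= 5.5
```

View pics/s9c.png

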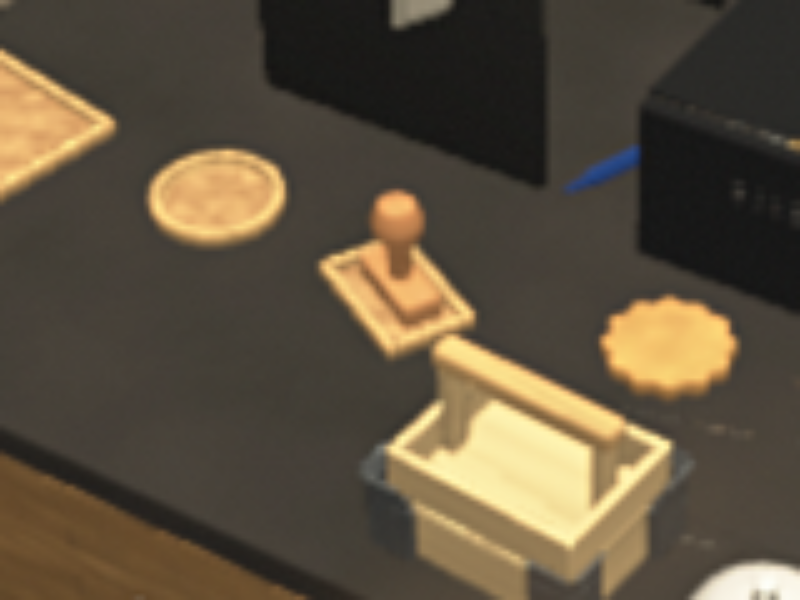

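View pics/w9.png

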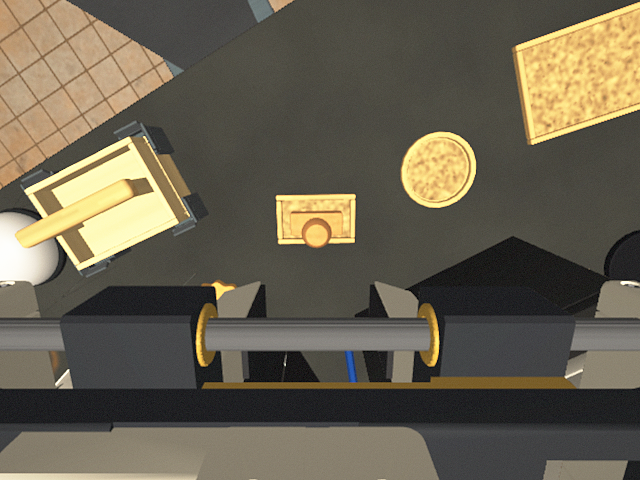

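Run:
```python
from m import *
t=np.radians(-28); ex=np.array([np.cos(t),np.sin(t)]); ey=np.array([-np.sin(t),np.cos(t)])
for n in ("w9","s9"):
    im,d,i=load(n); w=cloud(d,i); q=w[...,:2]-[.5201,.0645]; X=q@ex; Y=q@ey
    ins=(abs(X)<.03)&(abs(Y)<.042)
    for nm,z0,z1 in(("foot",.0125,.021),("lip",.0065,.0105),("knob",.04,.08)):
        m=ins&(w[...,2]>z0)&(w[...,2]<z1)
        print(n,nm,m.sum(),"x",np.percentile(X[m],[1,99]).round(4),"y",np.percentile(Y[m],[1,99]).round(4),"z",np.percentile(w[...,2][m],[5,50,95]).round(4))
```

```text
w9 foot 759 x [-0.0093  0.0121] y [-0.0238  0.0249] z [0.0144 0.016  0.0173]
w9 lip 1054 x [-0.025   0.0224] y [-0.0373  0.0379] z [0.0069 0.008  0.0094]
w9 knob 712 x [-0.0106  0.013 ] y [-0.0117  0.0128] z [0.0526 0.0597 0.0619]
s9 foot 101 x [-0.0099  0.0126] y [-0.0262  0.0253] z [0.0128 0.016  0.0191]
s9 lip 103 x [-0.0251  0.0232] y [-0.0393  0.0373] z [0.0067 0.0084 0.0102]
s9 knob 94 x [-0.0102  0.0129] y [-0.0136  0.0089] z [0.0439 0.0563 0.0627]
```

The stamp's foot top reads 16 mm, so it is flat on the floor inside the lip. Next is the shaker.

Call:
move_arm([
  {"dp": [0.002,0.2287,0.1528],"turn": [-29,0,0.2]},
  {"dp": [0.002,0.2287,0.1528],"turn": [-29,0,0.2]},
  {"dp": [0.002,0.2287,0.1528],"turn": [-29,0,0.2]},
  {"dp": [0.002,0.2287,0.1528],"turn": [-29,0,0.2]},
  {"dp": [0.002,0.2287,0.1528],"turn": [-29,0,0.2]},
  {"dp": [0.002,0.2287,0.1528],"turn": [-29,0,0.2]},
  {"dp": [0.002,0.2287,0.1528],"turn": [-29,0,0.2]},
  {"dp": [0.002,0.2287,0.1528],"turn": [-29,0,0.2]},
], hand=0.075)

```text
time: 16.45
tool_pos: [0.3965, 0.3074, 0.1793]
tool_rot: [2.048, 1.568, -2.662]
contact_force: [1.2, 0.6, -0.1]
opening: 0.0751
```

```bash
python3 -c "
from h import *
st(); snap('wrist','w10'); st();tgt([0.397,0.3077,0.036],90)"
python3 - <<'E'
from m import *
im,d,i=load("w10"); w=cloud(d,i)
for z0,z1 in((.0,.07),(.074,.1)):
    m=(w[...,0]>.33)&(w[...,0]<.45)&(w[...,1]>.25)&(w[...,1]<.355)&(w[...,2]>z0+.004)&(w[...,2]<z1); m[300:]=0
    p=w[m]; print(len(p),np.percentile(p,[1,99],axis=0).round(4).tolist())
E
```

```text
t 16.45 P [0.3965 0.3074 0.1793] psi 90.13 xdir [-0.002 -0.001 -1.   ] F [ 1.2  0.6 -0.1] open 0.0751 q [ 0.51  0.35  1.66  0.    1.14 -1.07]
t 16.5 P [0.3971 0.3069 0.1795] psi 90.05 xdir [-0.002 -0.001 -1.   ] F [0.3 0.6 0.6] open 0.0748 q [ 0.51  0.35  1.66  0.    1.14 -1.07]
dp [0.1435, -0.0002, 0.0009] turn [0.05, -0.05, -0.09] rows>= 2.9
826 [[0.3747, 0.2915, 0.0085], [0.3994, 0.3323, 0.0692]]
1474 [[0.3807, 0.2934, 0.0784], [0.4114, 0.3248, 0.0904]]
```

View pics/w10.png

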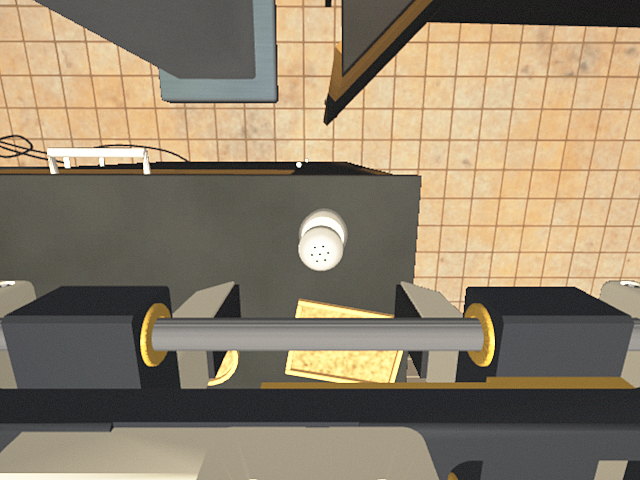

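Call:
move_arm([
  {"dp": [0.03,0,0.004],"turn": [0,0,0]},
  {"dp": [0.07,0,0.004],"turn": [0,0,0]},
  {"dp": [0.1,0,0.004],"turn": [0,0,0]},
  {"dp": [0.125,0,0.004],"turn": [0,0,0]},
  {"dp": [0.14,0,0.004],"turn": [0,0,0]},
  {"dp": [0.1435,0,0.004],"turn": [0,0,0]},
  {"dp": [0.1435,0,0.004],"turn": [0,0,0]},
])

```text
time: 17.2
tool_pos: [0.3976, 0.3107, 0.0367]
tool_rot: [1.676, 1.57, -3.037]
contact_force: [0.0, -0.1, 0.4]
opening: 0.075
```

Call:
move_arm([
  {"dp": [0,0,0],"turn": [0,0,0]},
  {"dp": [0,0,0],"turn": [0,0,0]},
  {"dp": [0,0,0],"turn": [0,0,0]},
  {"dp": [0,0,0],"turn": [0,0,0]},
  {"dp": [0,0,0],"turn": [0,0,0]},
  {"dp": [0,0,0],"turn": [0,0,0]},
], hand=0.02, squeeze=20)

```text
time: 17.8
tool_pos: [0.3974, 0.3119, 0.0374]
tool_rot: [-0.677, 1.57, 0.895]
contact_force: [-0.0, 0.0, 2.1]
opening: 0.0387
```

```bash
python3 -c "
from h import *
st(); "
```

```text
t 17.8 P [0.3974 0.3119 0.0374] psi 90.05 xdir [ 0.001  0.001 -1.   ] F [-0.   0.   2.1] open 0.0387 q [ 0.51  0.54  1.81  0.    0.79 -1.06]
```

Call:
move_arm([
  {"dp": [0,0,0],"turn": [0,0,0]},
  {"dp": [0,0,0],"turn": [0,0,0]},
  {"dp": [-0.005,0,0],"turn": [0,0,0]},
  {"dp": [-0.01,0,0],"turn": [0,0,0]},
  {"dp": [-0.015,0,0],"turn": [0,0,0]},
])

```text
time: 18.3
tool_pos: [0.3972, 0.3118, 0.0525]
tool_rot: [-0.039, 1.57, 1.533]
contact_force: [-0.2, 0.2, -0.6]
opening: 0.0389
```

```bash
python3 -c "
from h import *
st();snap('scene','s11'); snap('wrist','w11')
im=cv2.imread('pics/s11.png'); cv2.imwrite('pics/s11c.png',cv2.resize(im[140:260,140:300],None,fx=5,fy=5))"
```

```text
t 18.3 P [0.3972 0.3118 0.0525] psi 90.04 xdir [ 0.     0.001 -1.   ] F [-0.2  0.2 -0.6] open 0.0389 q [ 0.51  0.52  1.8   0.    0.83 -1.06]
```

View pics/s11c.png

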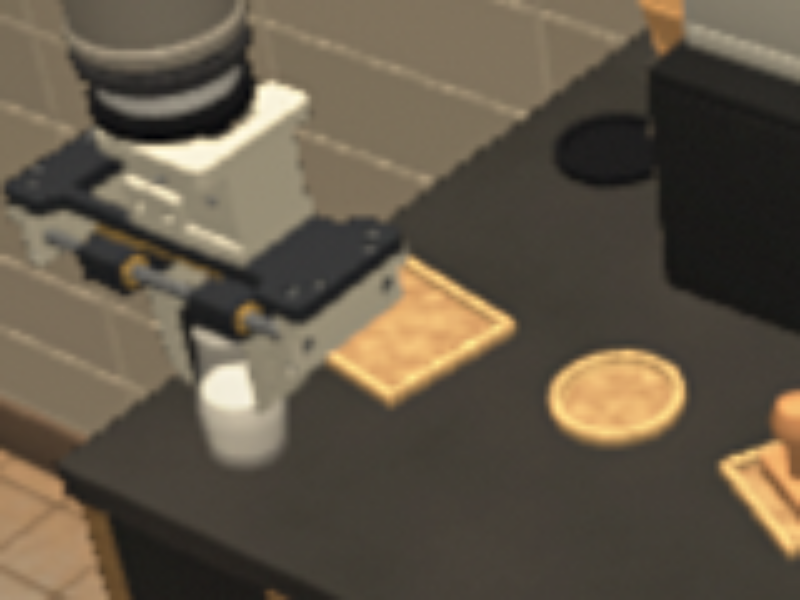

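View pics/w11.png

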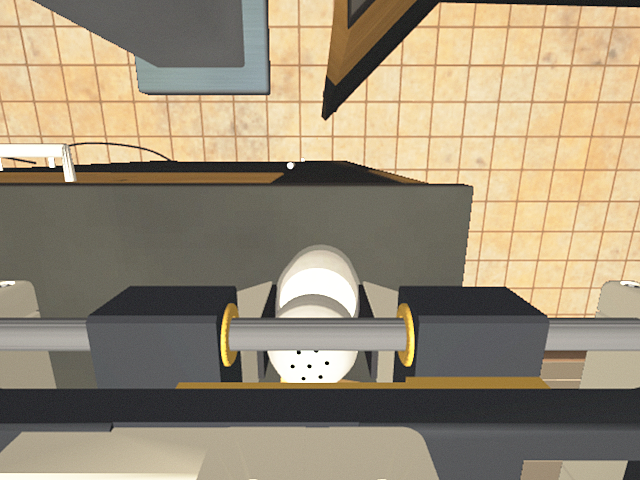

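Call:
move_arm([
  {"dp": [-0.02,0,0],"turn": [0,0,0]},
  {"dp": [-0.04,0,0],"turn": [0,0,0]},
  {"dp": [-0.05,0,0],"turn": [0,0,0]},
  {"dp": [-0.05,0,0],"turn": [0,0,0]},
])

```text
time: 18.8
tool_pos: [0.398, 0.3122, 0.1033]
tool_rot: [-0.91, 1.567, 0.661]
contact_force: [0.2, 0.5, -1.9]
opening: 0.039
```

```bash
python3 -c "
from h import *
st();snap('scene','s12'); snap('wrist','w12')
im=cv2.imread('pics/s12.png'); cv2.imwrite('pics/s12c.png',cv2.resize(im[140:260,140:300],None,fx=5,fy=5))"
python3 - <<'E'
from m import *
for n in("w12","s12"):
    im,d,i=load(n); w=cloud(d,i)
    P=(.3972,.3118)
    for z0,z1 in((.05,.06),(.06,.07),(.07,.08),(.08,.09),(.09,.10),(.10,.12),(.12,.15)):
        m=(abs(w[...,0]-P[0])<.03)&(abs(w[...,1]-P[1])<.026)&(w[...,2]>z0)&(w[...,2]<z1); m[300:]=0 if n[0]=='w' else m[300:]
        if m.sum()>5: p=w[m]; print(n,z0,len(p),p.min(0).round(4),p.max(0).round(4))
E
```

```text
t 18.8 P [0.398  0.3122 0.1033] psi 90.04 xdir [ 0.003  0.002 -1.   ] F [ 0.2  0.5 -1.9] open 0.039 q [ 0.51  0.44  1.75  0.    0.95 -1.06]
w12 0.06 20 [0.3765 0.299  0.068 ] [0.3858 0.3295 0.0699]
w12 0.07 155 [0.3756 0.299  0.0701] [0.3858 0.3299 0.0798]
w12 0.08 196 [0.3748 0.2972 0.0801] [0.3857 0.3301 0.0899]
w12 0.09 503 [0.3743 0.2909 0.09  ] [0.3904 0.3322 0.1   ]
w12 0.1 2308 [0.3749 0.2858 0.1   ] [0.393  0.3377 0.12  ]
w12 0.12 1127 [0.3787 0.2859 0.12  ] [0.3878 0.3376 0.1389]
s12 0.06 8 [0.3823 0.2952 0.0657] [0.4097 0.3098 0.0694]
s12 0.07 52 [0.3749 0.2917 0.0702] [0.4137 0.3203 0.0798]
s12 0.08 49 [0.3753 0.2893 0.0804] [0.4114 0.3221 0.09  ]
s12 0.09 53 [0.3734 0.2888 0.0901] [0.4087 0.3218 0.0995]
s12 0.1 113 [0.3756 0.2869 0.1002] [0.403  0.3376 0.1199]
s12 0.12 161 [0.3769 0.286  0.1201] [0.3958 0.3376 0.1496]
```

View pics/s12c.png

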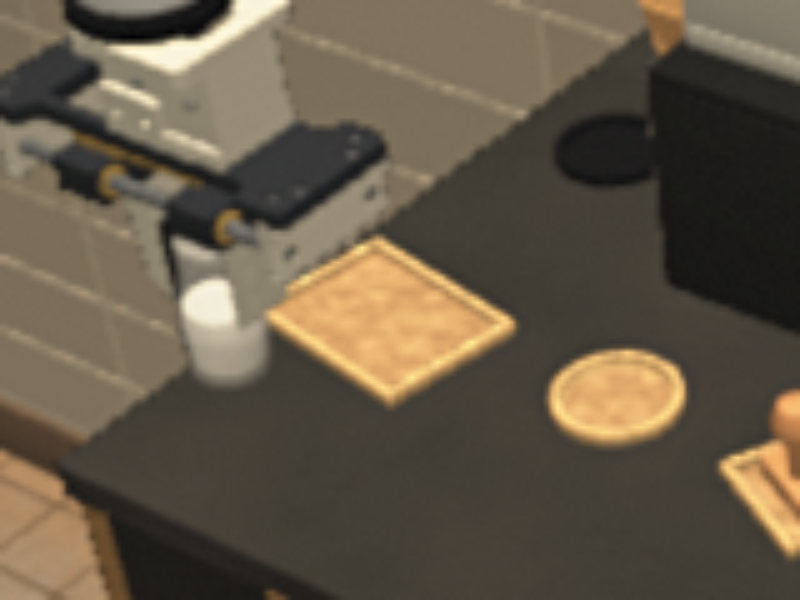

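```bash
python3 -c "
from h import *
tgt([0.5355,0.188,0.10],90)"
```

```text
dp [0.0016, -0.1384, -0.1237] turn [0.04, 0.02, -0.02] rows>= 3.7
```

Call:
move_arm([
  {"dp": [0,-0.025,-0.022],"turn": [0,0,0]},
  {"dp": [0,-0.055,-0.05],"turn": [0,0,0]},
  {"dp": [0,-0.085,-0.077],"turn": [0,0,0]},
  {"dp": [0,-0.11,-0.1],"turn": [0,0,0]},
  {"dp": [0,-0.13,-0.117],"turn": [0,0,0]},
  {"dp": [0.0016,-0.1384,-0.1237],"turn": [0,0,0]},
  {"dp": [0.0016,-0.1384,-0.1237],"turn": [0,0,0]},
  {"dp": [0.0016,-0.1384,-0.1237],"turn": [0,0,0]},
])

```text
time: 19.7
tool_pos: [0.5345, 0.1887, 0.0997]
tool_rot: [1.301, 1.569, 2.872]
contact_force: [-0.6, -0.3, -1.9]
opening: 0.0385
```

```bash
python3 -c "
from h import *
st();snap('wrist','w13');tgt([0.5355,0.188,0.041],90)"
python3 - <<'E'
from m import *
im,d,i=load("w13"); w=cloud(d,i)
P=(.5355,.188)
for z0,z1 in((.06,.07),(.07,.08),(.08,.09),(.09,.10)):
        m=(abs(w[...,0]-P[0])<.03)&(abs(w[...,1]-P[1])<.026)&(w[...,2]>z0)&(w[...,2]<z1); m[300:]=0
        if m.sum()>5: p=w[m]; print(z0,len(p),p.min(0).round(4),p.max(0).round(4))
m=(abs(w[...,0]-P[0])<.06)&(abs(w[...,1]-P[1])<.05)&(w[...,2]>.005)&(w[...,2]<.011); m[300:]=0;p=w[m]; print("lip",len(p),p.min(0).round(4),p.max(0).round(4))
E
```

```text
t 19.7 P [0.5345 0.1887 0.0997] psi 90.05 xdir [-0.002  0.001 -1.   ] F [-0.6 -0.3 -1.9] open 0.0385 q [ 0.2   0.55  1.57  0.    1.02 -1.37]
dp [0.059, -0.0012, -0.001] turn [0.1, 0.04, -0.09] rows>= 1.2
0.06 55 [0.5133 0.1758 0.0652] [0.5227 0.2063 0.0699]
0.07 171 [0.5124 0.1739 0.0701] [0.5229 0.2068 0.0799]
0.08 220 [0.5116 0.1711 0.08  ] [0.5237 0.2078 0.09  ]
0.09 641 [0.5115 0.1647 0.09  ] [0.5274 0.211  0.1   ]
lip 1252 [0.4993 0.1537 0.005 ] [0.5529 0.2224 0.0105]
```

View pics/w13.png

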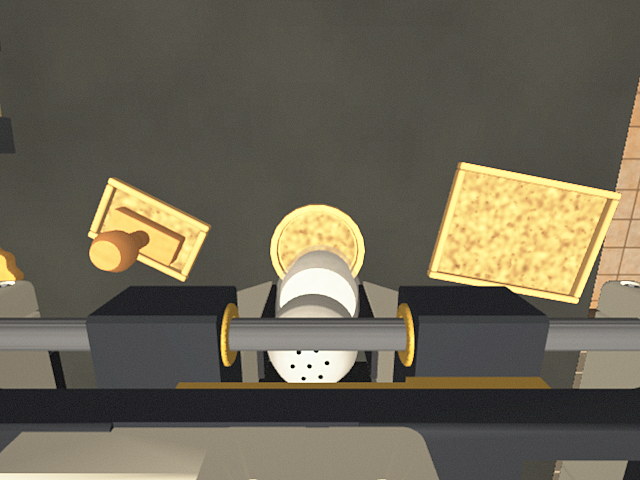

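Call:
move_arm([
  {"dp": [0.02,-0.001,-0.001],"turn": [0,0,0]},
  {"dp": [0.04,-0.001,-0.001],"turn": [0,0,0]},
  {"dp": [0.052,-0.001,-0.001],"turn": [0,0,0]},
  {"dp": [0.058,-0.001,-0.001],"turn": [0,0,0]},
  {"dp": [0.06,-0.001,-0.001],"turn": [0,0,0]},
  {"dp": [0.06,-0.001,-0.001],"turn": [0,0,0]},
])

```text
time: 20.35
tool_pos: [0.5368, 0.1875, 0.0408]
tool_rot: [-0.639, 1.57, 0.932]
contact_force: [-0.6, 1.3, -1.0]
opening: 0.0388
```

```bash
python3 -c "
from h import *
st()"
```

```text
t 20.35 P [0.5368 0.1875 0.0408] psi 90.06 xdir [ 0.001  0.001 -1.   ] F [-0.6  1.3 -1. ] open 0.0388 q [ 0.2   0.63  1.62  0.    0.89 -1.37]
```

Call:
move_arm([
  {"dp": [0.0007,0,0],"turn": [0,0,0]},
  {"dp": [0.0013,0,0],"turn": [0,0,0]},
  {"dp": [0.0013,0,0],"turn": [0,0,0]},
])

```text
time: 20.65
tool_pos: [0.537, 0.1872, 0.0396]
tool_rot: [-0.779, 1.57, 0.793]
contact_force: [-0.2, -0.2, -1.3]
opening: 0.0387
```

Call:
move_arm([
  {"dp": [0,0,0],"turn": [0,0,0]},
  {"dp": [0,0,0],"turn": [0,0,0]},
  {"dp": [0,0,0],"turn": [0,0,0]},
  {"dp": [0,0,0],"turn": [0,0,0]},
  {"dp": [0,0,0],"turn": [0,0,0]},
], hand=0.075)

```text
time: 21.15
tool_pos: [0.5368, 0.1872, 0.0393]
tool_rot: [-0.423, 1.57, 1.148]
contact_force: [0.2, -0.7, -0.4]
opening: 0.0727
```

Call:
move_arm([
  {"dp": [-0.02,0,0],"turn": [0,0,0]},
  {"dp": [-0.05,0,0],"turn": [0,0,0]},
  {"dp": [-0.09,0,0],"turn": [0,0,0]},
  {"dp": [-0.13,0,0],"turn": [0,0,0]},
  {"dp": [-0.15,0,0],"turn": [0,0,0]},
  {"dp": [-0.15,0,0],"turn": [0,0,0]},
])

```text
time: 21.75
tool_pos: [0.5384, 0.1874, 0.1927]
tool_rot: [-1.287, 1.563, 0.285]
contact_force: [-0.3, 0.3, -0.4]
opening: 0.0752
```

```bash
python3 -c "
from h import *
st(); snap('wrist','w14');snap('scene','s14')
im=cv2.imread('pics/s14.png'); cv2.imwrite('pics/s14c.png',cv2.resize(im[140:260,180:340],None,fx=5,fy=5))
tgt([0.40,0.1,0.2],-9.5)"
```

```text
t 21.75 P [0.5384 0.1874 0.1927] psi 90.04 xdir [ 0.007  0.002 -1.   ] F [-0.3  0.3 -0.4] open 0.0752 q [ 0.2   0.45  1.46  0.    1.23 -1.37]
dp [-0.0113, 0.1365, -0.0869] turn [99.54, 0.02, -0.03] rows>= 11.6
```

View pics/s14c.png

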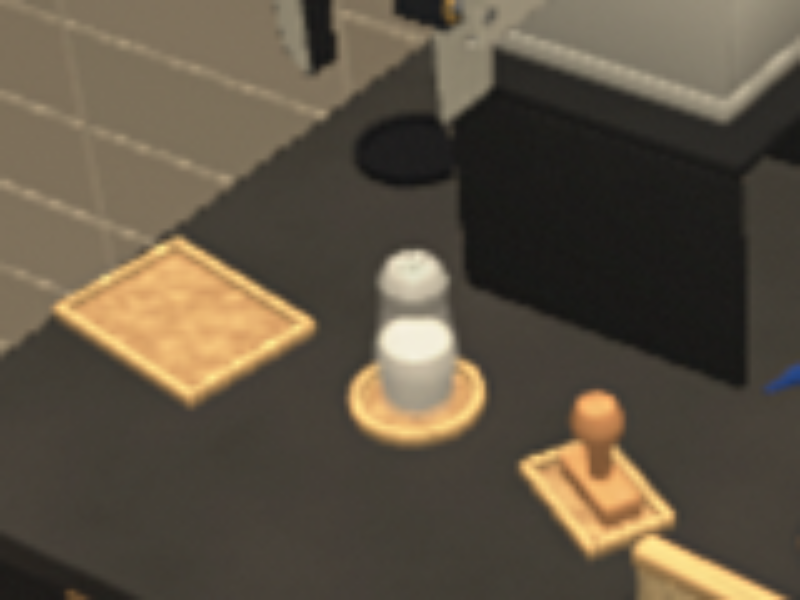

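View pics/w14.png

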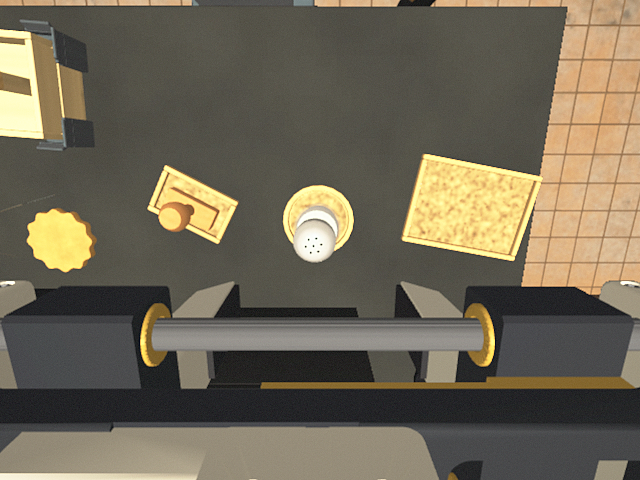

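The shaker stands upright inside the ring. Last is the tin; I'll route through small x to stay clear of the till and the screen.

Call:
move_arm([
  {"dp": [-0.011,0.1365,-0.087],"turn": [99.5,0,0]},
  {"dp": [-0.011,0.1365,-0.087],"turn": [99.5,0,0]},
  {"dp": [-0.011,0.1365,-0.087],"turn": [99.5,0,0]},
  {"dp": [-0.011,0.1365,-0.087],"turn": [99.5,0,0]},
  {"dp": [-0.011,0.1365,-0.087],"turn": [99.5,0,0]},
  {"dp": [-0.011,0.1365,-0.087],"turn": [99.5,0,0]},
  {"dp": [-0.011,0.1365,-0.087],"turn": [99.5,0,0]},
  {"dp": [-0.011,0.1365,-0.087],"turn": [99.5,0,0]},
  {"dp": [-0.011,0.1365,-0.087],"turn": [99.5,0,0]},
  {"dp": [-0.011,0.1365,-0.087],"turn": [99.5,0,0]},
])

```text
time: 22.85
tool_pos: [0.3992, 0.0999, 0.1984]
tool_rot: [2.949, 1.567, 3.014]
contact_force: [-0.2, -0.1, 0.6]
opening: 0.0749
```

```bash
python3 -c "
from h import *
st(); tgt([0.42,-0.30,0.2],-9.5)"
python3 - <<'E'
from m import *
rect("w14",(.44,.59,.27,.42),0.0005,.02,None,"tinrest")
rect("w14",(.44,.59,.27,.42),0.0055,.012,None,"tinrest lip")
rect("w14",(.44,.59,.14,.24),0.075,.12,None,"shaker top")
rect("w14",(.44,.59,.14,.24),0.0055,.012,None,"shaker lip")
E
```

```text
t 22.85 P [0.3992 0.0999 0.1984] psi 3.74 xdir [-0.004  0.    -1.   ] F [-0.2 -0.1  0.6] open 0.0749 q [ 0.06  0.16  1.85  0.    1.13 -0.01]
dp [-0.0019, -0.4004, -0.0053] turn [13.24, -0.21, -0.02] rows>= 8.0
tinrest    w14 c=(523.8,339.7) size=(88.3,124.0) xaxis yaw=-10.6 zmed=2.4 n=10502 px(np.int64(401), np.int64(542), np.int64(153), np.int64(260))
tinrest lip w14 c=(522.3,337.5) size=(86.1,118.4) xaxis yaw=-10.5 zmed=7.8 n=2107 px(np.int64(402), np.int64(542), np.int64(154), np.int64(259))
shaker top w14 c=(536.4,184.2) size=(33.3,33.9) xaxis yaw=-89.5 zmed=88.3 n=1439 px(np.int64(293), np.int64(335), np.int64(219), np.int64(261))
shaker lip w14 c=(529.9,188.8) size=(61.2,69.5) xaxis yaw=-12.4 zmed=7.9 n=793 px(np.int64(284), np.int64(353), np.int64(185), np.int64(250))
```

Call:
move_arm([
  {"dp": [-0.002,-0.4,-0.005],"turn": [13.2,0,0]},
  {"dp": [-0.002,-0.4,-0.005],"turn": [13.2,0,0]},
  {"dp": [-0.002,-0.4,-0.005],"turn": [13.2,0,0]},
  {"dp": [-0.002,-0.4,-0.005],"turn": [13.2,0,0]},
  {"dp": [-0.002,-0.4,-0.005],"turn": [13.2,0,0]},
  {"dp": [-0.002,-0.4,-0.005],"turn": [13.2,0,0]},
  {"dp": [-0.002,-0.4,-0.005],"turn": [13.2,0,0]},
  {"dp": [-0.002,-0.4,-0.005],"turn": [13.2,0,0]},
  {"dp": [-0.002,-0.4,-0.005],"turn": [13.2,0,0]},
  {"dp": [-0.002,-0.4,-0.005],"turn": [13.2,0,0]},
], hand=0.0915)

```text
time: 23.85
tool_pos: [0.4228, -0.2994, 0.1996]
tool_rot: [2.363, 1.566, 2.202]
contact_force: [0.2, 0.8, -0.1]
opening: 0.0911
```

```bash
python3 -c "
from h import *
st(); tgt([0.495,-0.315,0.15],-9.5); snap('wrist','w15')"
python3 - <<'E'
from m import *
im,d,i=load("w15"); w=cloud(d,i)
m=(w[...,0]>.585)&(w[...,0]<.64)&(w[...,1]<-.2)&(w[...,1]>-.31)&(w[...,2]>.02)&(w[...,2]<.2);m[290:]=0;p=w[m];print(len(p))
if len(p): print("till front",np.percentile(p[:,0],[1,5,50]),"z",np.percentile(p[:,2],[5,50,95]))
E
```

```text
t 23.85 P [ 0.4228 -0.2994  0.1996] psi -9.23 xdir [-0.003  0.004 -1.   ] F [ 0.2  0.8 -0.1] open 0.0911 q [-0.76  0.36  1.58  0.    1.21 -0.6 ]
dp [0.0493, -0.0039, 0.0739] turn [0.27, -0.2, -0.2] rows>= 1.8
17151
till front [0.58720036 0.60177987 0.60584085] z [0.0297733  0.09759927 0.10265154]
```

View pics/w15.png

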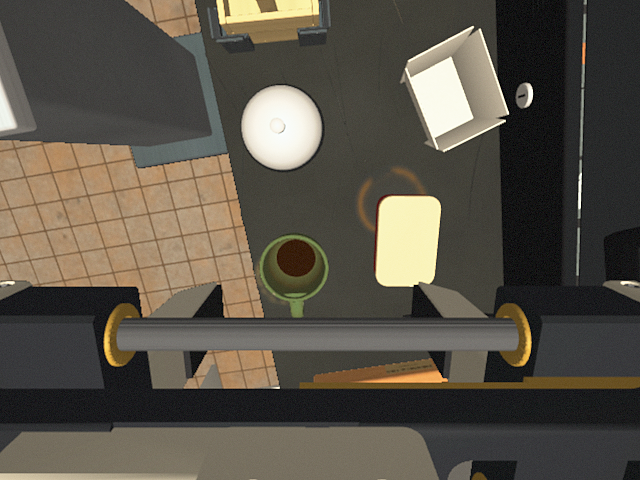

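Run:
```python
from m import *
rect("w15",(.43,.57,-.40,-.25),0.015,.032,None,"tin")
rect("w15",(.35,.46,-.40,-.25),0.04,.056,None,"cup rim")
im,d,i=load("w15"); w=cloud(d,i)
m=(w[...,0]>.35)&(w[...,0]<.47)&(w[...,1]<-.28)&(w[...,1]>-.4)&(w[...,2]>.04)&(w[...,2]<.056);m[300:]=0;p=w[m]
print("cup max x",p[:,0].max(),"by y:",[(round(y,3),p[(abs(p[:,1]-y)<.005),0].max().round(4)) for y in np.arange(-.36,-.29,.01) if (abs(p[:,1]-y)<.005).any()])
for (u,v) in ((525,95),(505,118),(610,245)): print(w[v,u].round(3))
m=(w[...,0]>.56)&(w[...,0]<.7)&(w[...,1]<-.27)&(w[...,1]>-.4)&(w[...,2]>.02);m[300:]=0;p=w[m]
print("obst",[(round(z,2),p[p[:,2]>z,0].min().round(4)) for z in (.02,.05,.08,.1,.12,.15,.2) if (p[:,2]>z).any()])
```

```text
tin        w15 c=(507.4,-327.9) size=(60.0,91.3) xaxis yaw=-9.1 zmed=23.3 n=5341 px(np.int64(376), np.int64(440), np.int64(195), np.int64(285))
cup rim    w15 c=(396.6,-323.8) size=(52.5,63.3) xaxis yaw=80.6 zmed=48.0 n=509 px(np.int64(260), np.int64(328), np.int64(235), np.int64(289))
cup max x 0.4277896363451427 by y: [(np.float64(-0.36), np.float64(0.4142)), (np.float64(-0.35), np.float64(0.4224)), (np.float64(-0.34), np.float64(0.4268)), (np.float64(-0.33), np.float64(0.4278)), (np.float64(-0.32), np.float64(0.4275)), (np.float64(-0.31), np.float64(0.4244)), (np.float64(-0.3), np.float64(0.4168))]
[ 0.603 -0.214  0.057]
[ 0.605 -0.228  0.021]
[ 0.632 -0.328  0.111]
obst [(0.02, np.float64(0.6035)), (0.05, np.float64(0.6035)), (0.08, np.float64(0.6038)), (0.1, np.float64(0.6041)), (0.12, np.float64(0.6309))]
```

```bash
python3 -c "
from h import *
tgt([0.4955,-0.3179,0.1],-9.2)"
```

```text
dp [0.0998, -0.008, 0.075] turn [0.06, -0.18, -0.19] rows>= 2.5
```

Call:
move_arm([
  {"dp": [0.02,-0.004,0.03],"turn": [0,0,0]},
  {"dp": [0.05,-0.006,0.055],"turn": [0,-0.2,-0.2]},
  {"dp": [0.08,-0.008,0.07],"turn": [0,-0.2,-0.2]},
  {"dp": [0.095,-0.008,0.074],"turn": [0,-0.2,-0.2]},
  {"dp": [0.1,-0.008,0.075],"turn": [0,-0.2,-0.2]},
  {"dp": [0.1,-0.008,0.075],"turn": [0,-0.2,-0.2]},
  {"dp": [0.1,-0.008,0.075],"turn": [0,-0.2,-0.2]},
])

```text
time: 24.6
tool_pos: [0.4968, -0.3191, 0.1033]
tool_rot: [-0.638, 1.564, -0.796]
contact_force: [-0.0, -1.1, 0.7]
opening: 0.0913
```

```bash
python3 -c "
from h import *
st(); tgt([0.4955,-0.3179,0.04],-9.2);snap('wrist','w16');snap('scene','s16'); st()
im=cv2.imread('pics/s16.png'); cv2.imwrite('pics/s16c.png',cv2.resize(im[200:380,360:600],None,fx=3.3,fy=3.3))"
```

```text
t 24.6 P [ 0.4968 -0.3191  0.1033] psi -9.09 xdir [ 0.004 -0.005 -1.   ] F [-0.  -1.1  0.7] open 0.0913 q [-0.7   0.57  1.51 -0.    1.05 -0.54]
dp [0.0633, 0.0012, -0.0017] turn [0.11, 0.29, 0.21] rows>= 1.3
t 24.7 P [ 0.4968 -0.3194  0.1035] psi -9.12 xdir [ 0.005 -0.005 -1.   ] F [-0.1 -0.2 -0.3] open 0.0912 q [-0.7   0.57  1.51 -0.    1.05 -0.54]
```

View pics/s16c.png

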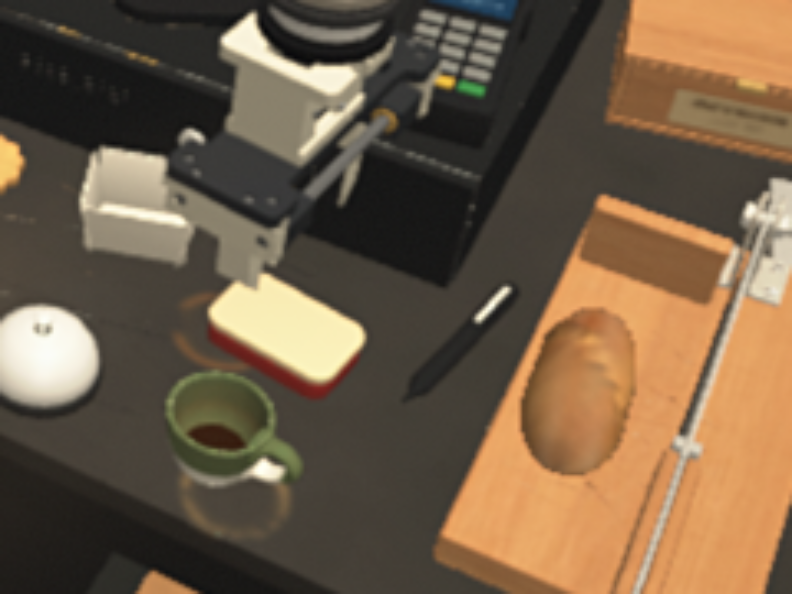

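View pics/w16.png

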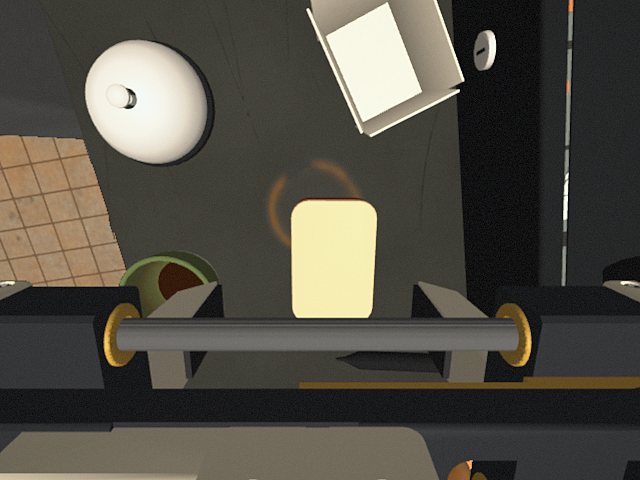

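Call:
move_arm([
  {"dp": [0.015,0.0012,-0.0017],"turn": [0,0.3,0.2]},
  {"dp": [0.035,0.0012,-0.0017],"turn": [0,0.3,0.2]},
  {"dp": [0.05,0.0012,-0.0017],"turn": [0,0.3,0.2]},
  {"dp": [0.06,0.0012,-0.0017],"turn": [0,0.3,0.2]},
  {"dp": [0.063,0.0012,-0.0017],"turn": [0,0.3,0.2]},
  {"dp": [0.063,0.0012,-0.0017],"turn": [0,0.3,0.2]},
])

```text
time: 25.3
tool_pos: [0.4952, -0.3178, 0.0385]
tool_rot: [2.7, 1.568, 2.541]
contact_force: [-0.2, -0.1, 0.1]
opening: 0.0912
```

```bash
python3 -c "
from h import *
st(); tgt([0.4955,-0.3179,0.0095],-9.2);snap('wrist','w17');snap('scene','s17'); st()
im=cv2.imread('pics/s17.png'); cv2.imwrite('pics/s17c.png',cv2.resize(im[200:380,360:600],None,fx=3.3,fy=3.3))"
```

```text
t 25.3 P [ 0.4952 -0.3178  0.0385] psi -9.11 xdir [-0.002  0.001 -1.   ] F [-0.2 -0.1  0.1] open 0.0912 q [-0.7   0.66  1.56 -0.    0.92 -0.54]
dp [0.029, -0.0001, 0.0003] turn [0.09, -0.12, -0.06] rows>= 0.6
t 25.4 P [ 0.4957 -0.3181  0.0395] psi -9.1 xdir [-0.001  0.    -1.   ] F [ 0.1 -0.5  0.8] open 0.0911 q [-0.7   0.66  1.56 -0.    0.92 -0.54]
```

View pics/s17c.png

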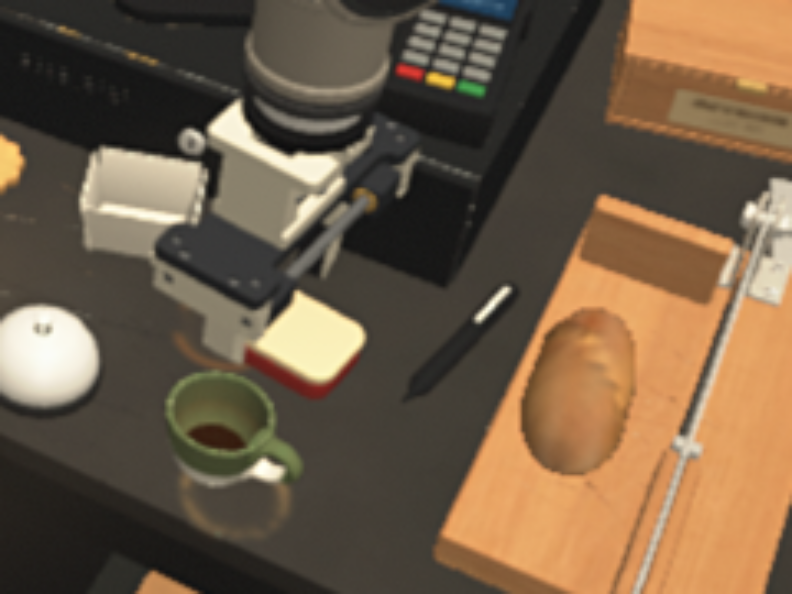

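View pics/w17.png

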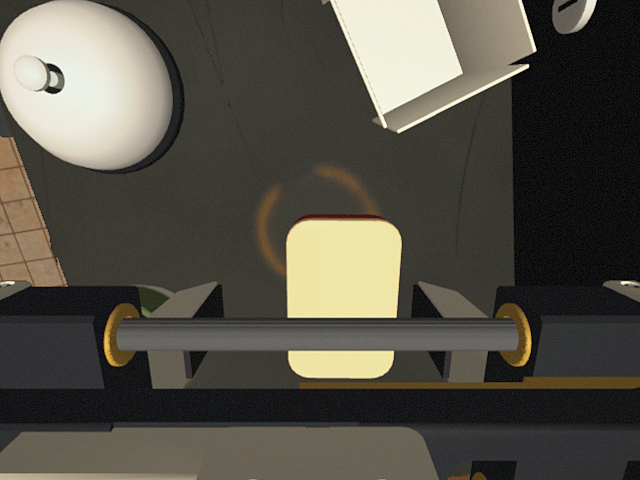

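Call:
move_arm([
  {"dp": [0.01,0,0],"turn": [0,0,0]},
  {"dp": [0.018,0,0],"turn": [0,0,0]},
  {"dp": [0.024,0,0],"turn": [0,0,0]},
  {"dp": [0.029,0,0],"turn": [0,0,0]},
  {"dp": [0.029,0,0],"turn": [0,0,0]},
])

```text
time: 25.9
tool_pos: [0.4949, -0.3174, 0.0089]
tool_rot: [2.674, 1.567, 2.515]
contact_force: [-0.1, 0.8, -0.6]
opening: 0.0913
```

```bash
python3 -c "
from h import *
st()"
```

```text
t 25.9 P [ 0.4949 -0.3174  0.0089] psi -9.1 xdir [-0.003  0.002 -1.   ] F [-0.1  0.8 -0.6] open 0.0913 q [-0.7   0.7   1.58 -0.    0.86 -0.54]
```

Call:
move_arm([
  {"dp": [0,0,0],"turn": [0,0,0]},
  {"dp": [0,0,0],"turn": [0,0,0]},
  {"dp": [0,0,0],"turn": [0,0,0]},
  {"dp": [0,0,0],"turn": [0,0,0]},
  {"dp": [0,0,0],"turn": [0,0,0]},
  {"dp": [0,0,0],"turn": [0,0,0]},
], hand=0.05, squeeze=20)

```text
time: 26.5
tool_pos: [0.4956, -0.3179, 0.0101]
tool_rot: [2.782, 1.57, 2.623]
contact_force: [0.1, 0.6, 1.9]
opening: 0.0592
```

```bash
python3 -c "
from h import *
st()"
```

```text
t 26.5 P [ 0.4956 -0.3179  0.0101] psi -9.11 xdir [-0.001  0.001 -1.   ] F [0.1 0.6 1.9] open 0.0592 q [-0.7   0.7   1.58 -0.    0.86 -0.54]
```

Call:
move_arm([
  {"dp": [0,0,0],"turn": [0,0,0]},
  {"dp": [-0.005,0,0],"turn": [0,0,0]},
  {"dp": [-0.02,0,0],"turn": [0,0,0]},
  {"dp": [-0.045,0,0],"turn": [0,0,0]},
  {"dp": [-0.07,0,0],"turn": [0,0,0]},
  {"dp": [-0.09,0,-0.005],"turn": [0,0,0]},
  {"dp": [-0.11,0,-0.02],"turn": [0,0,0]},
  {"dp": [-0.13,0,-0.045],"turn": [0,0,0]},
  {"dp": [-0.14,0,-0.06],"turn": [0,0,0]},
  {"dp": [-0.14,0,-0.065],"turn": [0,0,0]},
])

```text
time: 27.5
tool_pos: [0.4307, -0.3078, 0.1516]
tool_rot: [-1.625, 1.57, -1.785]
contact_force: [0.2, 0.0, -0.5]
opening: 0.0593
```

```bash
python3 -c "
from h import *
st(); snap('wrist','w18'); tgt([0.43,0.25,0.15],-10.4)"
python3 - <<'E'
from m import *
rect("w18",(.35,.55,-.42,-.22),0.14,.18,None,"tin held")
E
```

```text
t 27.5 P [ 0.4307 -0.3078  0.1516] psi -9.14 xdir [-0.    -0.001 -1.   ] F [ 0.2  0.  -0.5] open 0.0593 q [-0.76  0.42  1.62 -0.    1.1  -0.61]
dp [0.0008, 0.5504, -0.0889] turn [1.26, -0.08, -0.01] rows>= 11.2
tin held   w18 c=(434.2,-285.0) size=(28.9,86.6) xaxis yaw=80.7 zmed=164.8 n=8081 px(np.int64(220), np.int64(413), np.int64(226), np.int64(289))
```

View pics/w18.png

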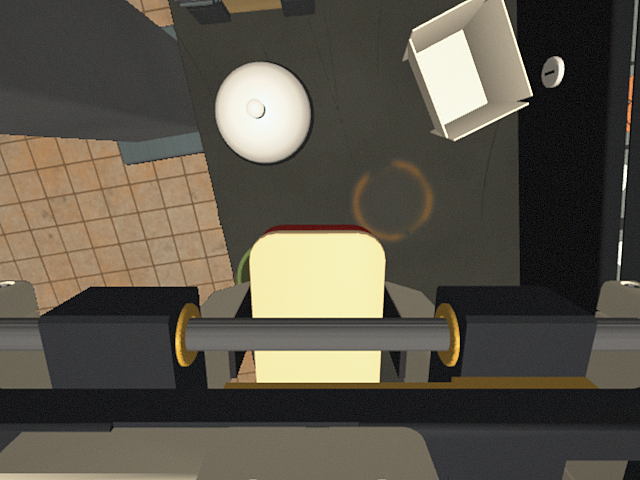

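Run:
```python
from m import *
im,d,i=load("w18"); w=cloud(d,i); hsv=cv2.cvtColor(im,cv2.COLOR_BGR2HSV)
t=np.radians(-9.14); ex=np.array([np.cos(t),np.sin(t)]); ey=np.array([-np.sin(t),np.cos(t)])
m=(w[...,2]>.155)&(w[...,2]<.175)&(hsv[...,1]>40)&(hsv[...,2]>150)&(hsv[...,0]>15)&(hsv[...,0]<35); m[:200]=0;m[310:]=0;m[:,:249]=0;m[:,386:]=0
p=w[m]; q=p[:,:2]-[.4307,-.3078]; X=q@ex;Y=q@ey; print(len(p),"X",X.min(),X.max(),"Y",Y.min(),Y.max())
A=np.c_[X,Y,np.ones(len(X))]; s=np.linalg.lstsq(A,p[:,2],rcond=None)[0]; print("slope deg",np.degrees(s[:2]).round(2),"z0",s[2])
```

```text
10006 X -0.02971602373089014 0.02969584487242561 Y 0.000772147394158581 0.03668943097997555
slope deg [ 0.05 -0.17] z0 0.16492298567697555
```

Call:
move_arm([
  {"dp": [0,0.05,-0.008],"turn": [0,0,0]},
  {"dp": [0,0.1,-0.016],"turn": [0,0,0]},
  {"dp": [0,0.15,-0.024],"turn": [0,0,0]},
  {"dp": [0,0.2,-0.032],"turn": [0,0,0]},
  {"dp": [0,0.25,-0.04],"turn": [0,0,0]},
  {"dp": [0,0.3,-0.048],"turn": [0,0,0]},
  {"dp": [0,0.35,-0.056],"turn": [0.5,0,0]},
  {"dp": [0,0.4,-0.065],"turn": [1,0,0]},
  {"dp": [0,0.45,-0.073],"turn": [1.3,0,0]},
  {"dp": [0,0.5,-0.08],"turn": [1.3,0,0]},
])

```text
time: 28.55
tool_pos: [0.431, 0.1948, 0.1497]
tool_rot: [3.022, 1.568, 2.84]
contact_force: [1.0, -0.1, -0.6]
opening: 0.0591
```

```bash
python3 -c "
from h import *
st(); tgt([0.5244,0.3466,0.09],-10.5)"
```

```text
t 28.55 P [0.431  0.1948 0.1497] psi -10.39 xdir [-0.002  0.001 -1.   ] F [ 1.  -0.1 -0.6] open 0.0591 q [0.26 0.33 1.78 0.   1.04 0.44]
dp [0.0596, 0.1661, 0.0646] turn [0.11, -0.15, -0.02] rows>= 3.8
```

Call:
move_arm([
  {"dp": [0,0.04,0],"turn": [0,0,0]},
  {"dp": [0,0.08,0],"turn": [0,0,0]},
  {"dp": [0,0.12,0.02],"turn": [0,0,0]},
  {"dp": [0.005,0.15,0.045],"turn": [0.1,0,0]},
  {"dp": [0.02,0.163,0.06],"turn": [0.1,0,0]},
  {"dp": [0.045,0.166,0.0645],"turn": [0.1,0,0]},
  {"dp": [0.058,0.166,0.0645],"turn": [0.1,0,0]},
  {"dp": [0.06,0.166,0.0645],"turn": [0.1,0,0]},
  {"dp": [0.06,0.166,0.0645],"turn": [0.1,0,0]},
])

```text
time: 29.45
tool_pos: [0.5242, 0.3439, 0.0901]
tool_rot: [-3.116, 1.568, 2.984]
contact_force: [0.8, 0.7, -0.6]
opening: 0.0595
```

```bash
python3 -c "
from h import *
st(); tgt([0.5244,0.3466,0.03],-10.5); snap('wrist','w19'); snap('top','t19')"
python3 - <<'E'
from m import *
im,d,i=load("t19"); w=cloud(d,i)
cv2.imwrite("pics/t19c.png",cv2.resize(im[200:310,140:300],None,fx=5,fy=5))
im,d,i=load("w19"); w=cloud(d,i); hsv=cv2.cvtColor(im,cv2.COLOR_BGR2HSV)
t=np.radians(-10.5); ex=np.array([np.cos(t),np.sin(t)]); ey=np.array([-np.sin(t),np.cos(t)])
q=w[...,:2]-[.5228,.338]; X=q@ex;Y=q@ey
for nm,z0,z1 in(("tin",.09,.115),("lip",.0055,.011)):
    m=(w[...,2]>z0)&(w[...,2]<z1)&(abs(X)<.06)&(abs(Y)<.075)&(hsv[...,2]>90); m[310:]=0
    if nm=="tin": m[:,:245]=0;m[:,390:]=0
    print(nm,m.sum(),"X",X[m].min().round(4),X[m].max().round(4),"Y",Y[m].min().round(4),Y[m].max().round(4))
E
```

```text
t 29.45 P [0.5242 0.3439 0.0901] psi -10.51 xdir [-0.003  0.    -1.   ] F [ 0.8  0.7 -0.6] open 0.0595 q [0.46 0.65 1.4  0.   1.09 0.64]
dp [0.0601, 0.0027, -0.0001] turn [-0.01, -0.16, 0.0] rows>= 1.2
tin 10544 X -0.0334 0.0343 Y 0.007 0.0433
lip 1746 X -0.0425 0.0436 Y 0.0165 0.0587
```

View pics/w19.png

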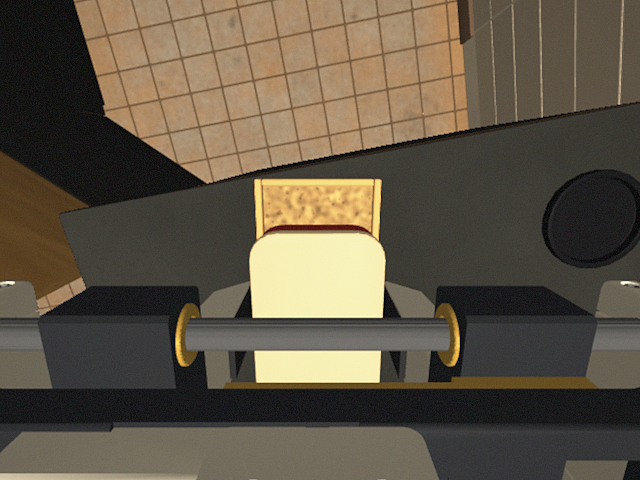

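Call:
move_arm([
  {"dp": [0.02,0.0027,0],"turn": [0,0,0]},
  {"dp": [0.04,0.0027,0],"turn": [0,0,0]},
  {"dp": [0.055,0.0027,0],"turn": [0,0,0]},
  {"dp": [0.065,0.0027,0],"turn": [0,0,0]},
  {"dp": [0.072,0.0027,0],"turn": [0,0,0]},
  {"dp": [0.076,0.0027,0],"turn": [0,0,0]},
  {"dp": [0.076,0.0027,0],"turn": [0,0,0]},
])

```text
time: 30.25
tool_pos: [0.5251, 0.3468, 0.0143]
tool_rot: [2.818, 1.569, 2.634]
contact_force: [0.2, -0.1, -1.8]
opening: 0.0593
```

```bash
python3 -c "
from h import *
st()"
```

```text
t 30.25 P [0.5251 0.3468 0.0143] psi -10.51 xdir [-0.002  0.001 -1.   ] F [ 0.2 -0.1 -1.8] open 0.0593 q [0.46 0.75 1.45 0.   0.94 0.64]
```

Call:
move_arm([
  {"dp": [0.0012,0,0],"turn": [0,0,0]},
  {"dp": [0.0022,0,0],"turn": [0,0,0]},
  {"dp": [0.0022,0,0],"turn": [0,0,0]},
])

```text
time: 30.55
tool_pos: [0.5252, 0.3468, 0.0125]
tool_rot: [2.539, 1.569, 2.356]
contact_force: [0.5, -0.8, -0.8]
opening: 0.0592
```

```bash
python3 -c "
from h import *
st()"
```

```text
t 30.55 P [0.5252 0.3468 0.0125] psi -10.5 xdir [-0.001  0.001 -1.   ] F [ 0.5 -0.8 -0.8] open 0.0592 q [0.46 0.75 1.45 0.   0.94 0.64]
```

Call:
move_arm([
  {"dp": [0.0003,0,0],"turn": [0,0,0]},
  {"dp": [0.0003,0,0],"turn": [0,0,0]},
  {"dp": [0.0003,0,0],"turn": [0,0,0]},
  {"dp": [0.0003,0,0],"turn": [0,0,0]},
  {"dp": [0.0003,0,0],"turn": [0,0,0]},
], hand=0.08)

```text
time: 31.05
tool_pos: [0.5251, 0.3468, 0.012]
tool_rot: [2.734, 1.569, 2.55]
contact_force: [0.0, 0.6, -0.7]
opening: 0.0797
```

Call:
move_arm([
  {"dp": [-0.02,0,0],"turn": [0,0,0]},
  {"dp": [-0.05,0,0],"turn": [0,0,0]},
  {"dp": [-0.09,0,0],"turn": [0,0,0]},
  {"dp": [-0.13,0,0],"turn": [0,0,0]},
  {"dp": [-0.17,0,-0.01],"turn": [0,0,0]},
  {"dp": [-0.2,-0.04,-0.04],"turn": [0,0,0]},
  {"dp": [-0.22,-0.08,-0.08],"turn": [0,0,0]},
  {"dp": [-0.22,-0.1,-0.12],"turn": [0,0,0]},
  {"dp": [-0.22,-0.1,-0.13],"turn": [0,0,0]},
  {"dp": [-0.22,-0.1,-0.13],"turn": [0,0,0]},
])

```text
time: 32.05
tool_pos: [0.3772, 0.2715, 0.2331]
tool_rot: [2.264, 1.569, 2.081]
contact_force: [0.1, 0.3, -0.4]
opening: 0.0801
```

```bash
python3 -c "
from h import *
st(); snap('wrist','w20'); snap('top','t20'); snap('scene','s20')
im=cv2.imread('pics/t20.png');cv2.imwrite('pics/t20c.png',cv2.resize(im[200:320,150:510],None,fx=2.2,fy=2.2))
im=cv2.imread('pics/s20.png');cv2.imwrite('pics/s20c.png',cv2.resize(im[160:360,170:470],None,fx=2.6,fy=2.6))"
```

```text
t 32.05 P [0.3772 0.2715 0.2331] psi -10.46 xdir [-0.001  0.002 -1.   ] F [ 0.1  0.3 -0.4] open 0.0801 q [0.46 0.23 1.67 0.   1.25 0.64]
```

View pics/t20c.png

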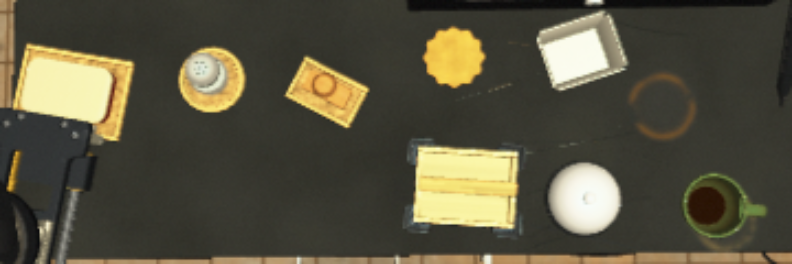

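View pics/s20c.png

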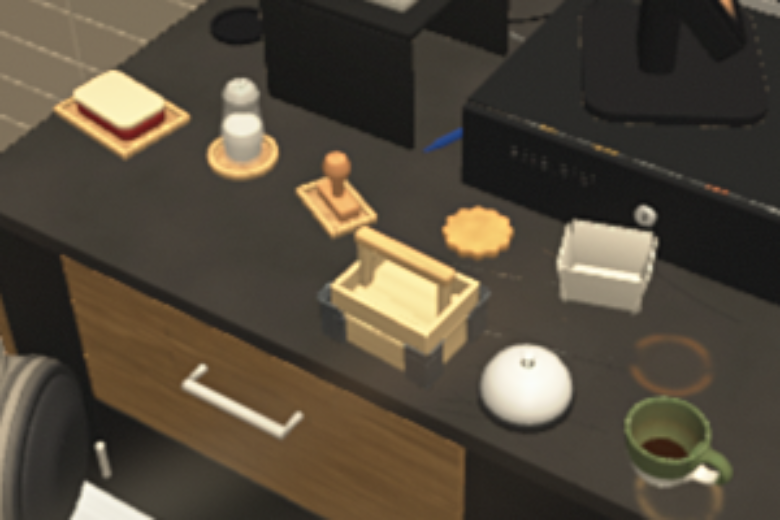

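View pics/w20.png

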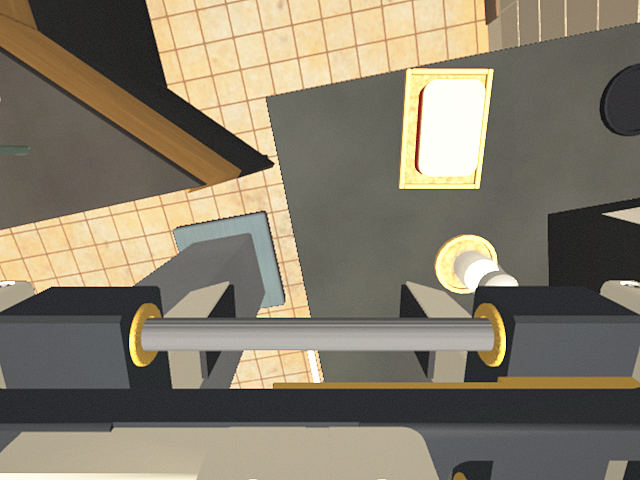

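Run:
```python
from m import *
im,d,i=load("w20"); w=cloud(d,i); hsv=cv2.cvtColor(im,cv2.COLOR_BGR2HSV)
t=np.radians(-10.5); ex=np.array([np.cos(t),np.sin(t)]); ey=np.array([-np.sin(t),np.cos(t)])
q=w[...,:2]-[.5228,.338]; X=q@ex;Y=q@ey
m=(abs(X)<.045)&(abs(Y)<.06)&(w[...,2]>.018)&(w[...,2]<.035)
A=np.c_[X[m],Y[m],np.ones(m.sum())]; s=np.linalg.lstsq(A,w[...,2][m],rcond=None)[0]
print("tin X",X[m].min(),X[m].max(),"Y",Y[m].min(),Y[m].max(),"slope",np.degrees(s[:2]).round(2),"z",s[2])
l=(abs(X)<.05)&(abs(Y)<.065)&(w[...,2]>.006)&(w[...,2]<.011); print("lip X",X[l].min(),X[l].max(),Y[l].min(),Y[l].max())
for n in("t20","s20"):
    rect(n,(.34,.46,-.26,-.14),0.01,.07,None,"bell"); rect(n,(.34,.48,-.42,-.28),0.03,.06,None,"cup")
    rect(n,(.35,.5,-.16,.02),.05,.062,None,"htray rim");rect(n,(.35,.5,-.16,.02),.085,.11,None,"htray bar")
    rect(n,(.49,.58,.14,.24),.078,.12,None,"shaker top");rect(n,(.46,.58,.01,.12),.0125,.021,None,"stamp foot");rect(n,(.45,.58,.27,.4),.018,.035,None,"tin")
for n in("top0","scene0"): rect(n,(.34,.46,-.26,-.14),0.01,.07,None,"bell0"); rect(n,(.34,.48,-.42,-.28),0.03,.06,None,"cup0")
from cell import robot; print(robot.observe()['contact_force'].round(1))
```

```text
tin X -0.0291182462442559 0.030808021279757056 Y -0.044586125911619874 0.04565018121824391 slope [ 0.29 -0.02] z 0.02523926946306267
lip X -0.04294331920595192 0.04381014074611981 -0.05832994311100126 0.05890175705004228
bell       t20 c=(402.4,-202.4) size=(72.0,72.8) xaxis yaw=70.9 zmed=34.2 n=832 px(np.int64(399), np.int64(431), np.int64(274), np.int64(306))
cup        t20 c=(389.3,-333.4) size=(62.4,77.4) xaxis yaw=-39.8 zmed=47.5 n=172 px(np.int64(461), np.int64(497), np.int64(279), np.int64(307))
htray rim  t20 c=(415.4,-78.1) size=(76.0,100.2) xaxis yaw=-4.5 zmed=56.0 n=335 px(np.int64(338), np.int64(384), np.int64(267), np.int64(303))
htray bar  t20 c=(415.4,-78.2) size=(14.0,94.8) xaxis yaw=-4.4 zmed=93.6 n=293 px(np.int64(340), np.int64(384), np.int64(280), np.int64(288))
shaker top t20 c=(535.4,184.7) size=(31.5,31.5) xaxis yaw=-88.9 zmed=87.4 n=187 px(np.int64(234), np.int64(248), np.int64(224), np.int64(238))
stamp foot t20 c=(513.8,51.1) size=(20.3,21.5) xaxis yaw=59.7 zmed=16.1 n=64 px(np.int64(298), np.int64(309), np.int64(238), np.int64(248))
tin        t20 c=(523.0,
[... 1015 characters left out ...]
,98.3) xaxis yaw=-10.5 zmed=25.7 n=504 px(np.int64(199), np.int64(233), np.int64(187), np.int64(210))
bell0      top0 c=(402.1,-202.8) size=(71.9,72.9) xaxis yaw=-64.4 zmed=34.2 n=830 px(np.int64(399), np.int64(431), np.int64(274), np.int64(306))
cup0       top0 c=(396.2,-333.9) size=(62.9,77.0) xaxis yaw=26.8 zmed=47.2 n=171 px(np.int64(461), np.int64(497), np.int64(279), np.int64(307))
bell0      scene0 c=(400.3,-203.5) size=(68.0,71.7) xaxis yaw=-2.2 zmed=32.8 n=823 px(np.int64(355), np.int64(389), np.int64(292), np.int64(322))
cup0       scene0 c=(389.8,-334.5) size=(63.2,79.9) xaxis yaw=-38.7 zmed=46.9 n=271 px(np.int64(411), np.int64(451), np.int64(312), np.int64(343))
[ 0.4 -0.4 -0.9]
```

All four items check out, so I'm handing in.

```bash
python3 -c "
from cell import robot
robot.hand_in(); print(robot.observe()['time'])"
```

```text
the job is handed in; nothing more can be done
the job is handed in; nothing more can be done
```

I placed all four items and handed the job in at about 32 s of the 128 s allowed; no verdict was reported.

| Item | Last measurement |
|---|---|
| Handled tray | Sits on the bottom tray between the guards: rim at 56 mm, bar top at 94 mm, centre within about 1 mm of the bottom tray's, yaw matching. |
| Date stamp | Top of its foot at 16 mm, so flat on the floor. It stands about 2 mm off centre, inside the lip. |
| Sugar shaker | In the wooden ring, top 2 mm higher than it stood on the counter. Its top leans about 3 mm, close to the 3° its rounded foot allows. |
| Tin of mints | Lid level at 25 mm, centred to about 1 mm in its rest. |

The bell and the cup show the same pixel outlines as at the start, and the black look-alike was not touched. The arm was clear of everything, with force near zero.

- **Tin and till:** the tin stood too close to the till for a centred grasp. I closed the jaws off-centre, which drew it about 12 mm towards the robot before lifting.
- **Grip opening:** the jaws closed to 39 mm on the 44 mm shaker, a mismatch I did not explain. The shaker held and was released normally.
- **Readings that disagreed:** one cup-position reading from the top camera's box fit differed by 7 mm. The top camera's last fit of the stamp foot was only partial. For some items, the heights triangulated from two views of whole outlines were off from the depth readings, so I used the depth values.
- **Refused call:** one early move was refused for a missing field and was repeated.

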